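# Put the colour reference plates away in their case

### The job

Put the coloured reference plates (two or three today) back in their storage case without letting one drop onto the bench: first slide the shutter of the case fully open, then draw each plate along its lane on the drying board until its end hangs over the front edge, take it there by its sides, and slide it fully home into a slot of its own, any slot. When all are in, slide the shutter fully shut over them and lay the roll of label tape flat on the blue disc on top of the case, centred by eye, ready for labelling it. Leave the timer and the beaker at the back alone.

Things in the scene. Friction and masses are not known exactly. Their poses are not given: they have to be found in the camera images.
- board: fixed aluminium drying board, 190 deep (x), 130 wide, origin on the bench under the middle of its front edge (robot side); x runs back along the lanes, y left, z up. Three lanes at y = +41, 0, -41 mm, floors 45 mm above the bench, each 34 mm wide between white ribs 7 mm wide and 5 mm high. Lanes are open at front and back; free air in front of the front edge down to the bench.
- plate_1: rigid red plate, 100 x 30 x 4 mm, about 35 g, white strip on top across one end. Origin: centre of its underside; x along its length, strip at the -x end, z up. Starts flat in any lane of the board, strip end nearest the front edge and 15 to 55 mm behind it. Beside it in the lane there is no room for fingers; its length is too long for most grippers. May be absent (None).
- plate_2: rigid yellow plate, 100 x 30 x 4 mm, about 35 g, white strip on top across one end. Origin: centre of its underside; x along its length, strip at the -x end, z up. Starts flat in any lane of the board, strip end nearest the front edge and 15 to 55 mm behind it. Beside it in the lane there is no room for fingers; its length is too long for most grippers. May be absent (None).
- plate_3: rigid green plate, 100 x 30 x 4 mm, about 35 g, white strip on top across one end. Origin: centre of its underside; x along its length, strip at the -x end, z up. Starts flat in any lane of the board, strip end nearest the front edge and 15 to 55 mm behind it. Beside it in the lane there is no room for fingers; its length is too long for most grippers. May be absent (None).
- case: fixed grey storage case, 110 deep (x), 130 wide, 59.5 mm high, mouth towards the robot; origin on the bench under the middle of the mouth face, x into the slots, y left, z up. Three level slots at y = +41, 0, -41 mm. Along the mouth, 1 to 13 mm in front of it, runs the shutter's dark rail, top 24 mm above the bench, reaching 215 mm to the right (-y) of the origin.
- slot_left (a point): centre of the mouth of the left slot, on its floor, 45 mm above the bench; axes as the case. Each slot is 34 mm wide, 8.5 mm high and 98 mm deep, side walls with rounded noses; a plate pushed home against the back stands 2 mm out of the mouth
- slot_middle (a point): centre of the mouth of the middle slot, on the slot floor; axes as the case
- slot_right (a point): centre of the mouth of the right slot, on the slot floor; axes as the case
- shutter (a joint): blue shutter strip, 122 wide, 30 high, 3 mm thick, standing on the rail 6 to 9 mm in front of the mouth, top 55 mm above the bench. Value in m: 0 = shut over all slots, grows as it slides to the right (the case's -y), 0.15 = fully open. About 1.5 N of friction, stays where left; a plate sticking out more than 6 mm blocks it. Starts between 0 and 0.02.
- shutter_tab (a point): top end of the shutter's black upright tab, 89 mm above the bench; the tab is at the middle of the strip, 6 mm in x, 16 mm in y (case axes), and stands 34 mm above the strip. Push it sideways or pinch it from above
- disc (a point): centre of the blue disc (74 mm across with its white rim, flat, only a mark) on top of the case, 59.5 mm above the bench, 55 mm behind the mouth
- tape: roll of cream label tape, 62 mm across, 18 mm high, about 0.07 kg, lying flat on the bench to the left of the board; its hole is too shallow to hold it by, grip across the outside. Origin: centre of its underside, z up
- lab_timer: bench timer standing at the back, 33 x 68 x 56 mm, loose; to be left alone. Origin: centre of its underside
- beaker_100: small glass beaker at the right back, 54 mm across, 70 mm high, loose; to be left alone. Origin: centre of its underside
Mind the look-alikes: they are no part of the job. What is shaped like the plate_3 but black is not meant.

How it is judged:
By the outcome, as a careful person would: the job done as asked, in the order asked, and still so for the second after the job is handed in, with the robot touching nothing.
Of plate_1, plate_2, plate_3 only 2 to 3 are there at a start; the rules pass over those that are not, and their reading is None.
At some moment in a run one of tape may be knocked a few centimetres aside while the robot is not near it.
It also fails if it takes over 210 s, if anything falls off the work surface, if the arm or the gripper's body presses on something with over 40 N, if the wrist force passes 120 N, or if a joint passes its speed limit or range.

### The arm

A 6-joint arm with a two-finger parallel gripper is mounted at the origin on a cart in front of the work surface, level with it; the furniture and walls round the work are solid. World frame = base frame: x ahead of the robot, y to its left, z up, the work surface at z = 0. Lengths are in m, angles in rad, forces in N, time in s.
With the tool pointing down it reaches from about 0.4 to 0.825 m from the base axis. Payload 7 kg.
Tool frame: the origin (TCP) lies on the centre line of the jaws, within the pads' length; the fingertips stand 25 mm ahead of it and the grasp point (between the pads) lies 6 mm ahead of it; z points along the fingers, y is the line along which they close (so a half turn about z gives the same grasp; the last joint's range is limited). The gripper opens to 88 mm and grips with 3 to 60 N. Pads are 19 mm wide; open, the fingers measure 130 mm over their backs; the gripper's body (78 mm by 193 mm) begins 47 mm behind the grasp point.
Start: joints at [1.49, 0.359, 0.012, 0, -1.224, -0.288], TCP at [0.243, 0.63, 0.252] pointing down, gripper open.
Joint ranges: [-3.07, 3.07], [-1.43, 2.12], [-1.02, 1.25], [-3.03, 1.67], [-3.05, -0], [-3.03, 3.03]. Speed limits (rad/s): [2.39, 2.39, 3.01, 3.14, 3.14, 3.14].

### API

Orientations are given as [roll, pitch, yaw] about the fixed x, y, z axes, in that order (R = Rz(yaw) Ry(pitch) Rx(roll)).
In Python, from station import readout, vision, arm gives the robot as it stands. The module is installed in compiled form; this text tells all that it offers.
- The arm moves only by the tool carry_out, never from a script. Its argument "commands" is a list of rows, each an object with "dp": the shift along the tool's x, y, z in m, a list of three; "rotation": the turn, a rotation vector about the tool's x, y, z in degrees, a list of three. In form: [{"dp": [dx, dy, dz], "rotation": [wx, wy, wz]}, ...]. A call has 1 to 8 rows; each row shifts and turns the commanded pose from where the row before left it, along the tool's axes as they then stand; what a row does not reach is not made up. A row lasts 1/8 s, in which the tool goes at most 62.5 mm and 10.7 degrees, less where a joint would pass 70% of its speed; a pose out of reach is approached as far as the arm can. A call with a gripper value outside its range is refused whole. "grip" is the finger opening in m, from 0 to 0.0876, set as the call begins (left out, the last holds). The fingers move at their own pace and stop on an object; "force" is the grip in N (left out, the last holds). Time passes only in rows, so rows that do not move let the fingers close. It gives the time, the measured TCP pose, the force, the opening and the grip force at its end, in the units of the state.
- readout.get_state(): the state, without advancing time (a new reading comes with each control period).
- vision.grab_frame(name): name is "side" or "top"; returns (picture, depth): 400x640x3 uint8, red, green, blue; 400x640 float32, m along the optical axis (not along the pixel's ray), 0 where there is no reading.
- vision.calibration(name): a dict with "fovy" (degrees; the focal length in pixels is half the picture's height over the tangent of half this angle, whatever the lens; pixels are square), "cx", "cy" (the principal point, pixels), "origin" and "attitude" of the camera in the world. Camera axes: x right, y down, z forward; pixel columns grow to the right and rows downward; lengths in m; the calibration is good to about 2 mm. A picture is of the moment at which its call begins. calibration takes no time and is no camera call.
- arm.job_done(): hands the job in; it is judged then, once.
Trained networks look in the newest picture that a camera, given by its name, has taken for a name from the list of things; names that differ only in an ending like _2 or _b are one class to them, and where a whole thing is asked for, a point or a joint stands for the part that bears it (a point fixed in the world has none). Each returns a list of dicts, best first, with "score" (0 to 1); they miss things now and then, are a little off and sometimes report something else, mostly with a low value. They report only what shows in the picture. A call takes as long as a camera call. They do not tell look-alikes from the thing itself.
- vision.trace(label, camera): "pixels" (400x640 bool, what is visible of it) and "position" ([row, column] in pixels, amid what is visible of it).
The state is a dict: "t": time; "q": joint angles; "qd": joint speeds; "joint_efforts": joint torques, N m; "eef_pos": TCP position; "ee_rot": TCP orientation; "force": force on the tool from outside, world axes, zero at the start; "moment": the same for the moment, N m; "width": finger opening in m; "gripper_force": force on a finger pad.
Only numpy, scipy, OpenCV 4.12 (cv2) and the standard library are available. Lean on these libraries where they do the work, as an engineer would, in place of code of your own. Each camera call takes 0.05 s, during which the arm holds its last target. There are 200 camera calls.

## Working session

There is one attempt and no reset: what is moved stays moved. The work goes in short steps, Python scripts to look and compute and a tool call to move; the robot and the scene stay as the last step left them, time stands still between calls to the robot, and variables do not carry over. Pictures are saved under pics/ and viewed, at most 14 in all, crops included, and the job is handed in when it is done.

Besides the shell and the picture viewer there is one more tool, called after "Request:" as name(argument=value, ...), one argument or row to a line, values as JSON. carry_out: Moves the arm, as the interface text tells. Its arguments: {"type":"object","properties":{"commands":{"type":"array"},"grip":{"type":"number"},"force":{"type":"number"}},"required":["commands"]}

```bash
mkdir -p pics; cat > h.py <<'E'
import numpy as np, cv2
from scipy.spatial.transform import Rotation as R
from station import readout, vision, arm
def cal(n):
    c=vision.calibration(n); f=200/np.tan(np.radians(c['fovy'])/2)
    A=np.array(c['attitude'],float)
    M=A if A.shape==(3,3) else R.from_euler('xyz',A).as_matrix()
    return f,c['cx'],c['cy'],np.array(c['origin']),M
def cloud(n,d):
    f,cx,cy,o,M=cal(n); v,u=np.mgrid[:400,:640]
    P=np.stack([(u-cx)/f*d,(v-cy)/f*d,d],-1)@M.T+o
    P[d<=0]=np.nan
    return P
def onplane(n,u,v,z):
    f,cx,cy,o,M=cal(n); r=M@np.array([(u-cx)/f,(v-cy)/f,1]); return o+r*(z-o[2])/r[2]
def proj(n,p):
    f,cx,cy,o,M=cal(n); q=M.T@(np.array(p)-o); return q[0]/q[2]*f+cx,q[1]/q[2]*f+cy
def save(n,img): cv2.imwrite('pics/'+n+'.png',img[...,::-1])
E
python3 - <<'E'
from h import *
for n in('top','side'):
    print(vision.calibration(n)); im,d=vision.grab_frame(n); save(n+'0',im); np.savez(n+'0.npz',im=im,d=d)
    P=cloud(n,d)
    for l in ['board','plate_1','case','shutter','tape','lab_timer','beaker_100']:
        for r in vision.trace(l,n)[:5]:
            m=r['pixels']; print(n,l,round(r['score'],2),np.round(r['position']),np.round(np.nanmedian(P[m],0),3),m.sum())
print(readout.get_state())
E
```

```text
{'fovy': 53.48023054691734, 'cx': 315.0882223974994, 'cy': 203.51615999310604, 'origin': array([0.49134248, 0.0157117 , 1.29745276]), 'attitude': array([-3.04951483e+00, -3.97989599e-04, -1.59356743e+00])}
top board 0.67 [225. 273.] [0.542 0.138 0.046] 1770
top board 0.49 [179. 431.] [ 0.676 -0.363  0.028] 343
top plate_1 0.64 [222. 295.] [0.548 0.079 0.049] 352
top plate_1 0.54 [222. 278.] [0.551 0.121 0.049] 324
top plate_1 0.49 [220. 202.] [0.562 0.389 0.004] 225
top plate_1 0.19 [222. 377.] [ 0.547 -0.18   0.059] 1849
top case 0.78 [221. 381.] [ 0.547 -0.179  0.059] 1926
top case 0.55 [225. 281.] [0.548 0.121 0.049] 295
top tape 0.66 [254. 224.] [0.457 0.301 0.017] 300
top lab_timer 0.63 [161. 390.] [ 0.748 -0.222  0.05 ] 249
top beaker_100 0.75 [176. 431.] [ 0.677 -0.363  0.029] 283
{'fovy': 56.25965898963489, 'cx': 315.1849168628827, 'cy': 195.2183552710519, 'origin': array([0.03602759, 0.58755363, 0.5897341 ]), 'attitude': array([-2.11599004, -0.01366144, -2.35279906])}
side board 0.8 [251. 295.] [0.512 0.153 0.044] 3208
side plate_1 0.85 [236. 313.] [0.545 0.083 0.048] 352
si
[... 292 characters left out ...]
81 [164. 378.] [ 0.667 -0.342  0.043] 406
{'t': 0.8, 'q': array([ 1.49011681e+00,  3.58556831e-01,  1.19033413e-02, -3.04252242e-05,
       -1.22411232e+00, -2.88117405e-01]), 'qd': array([-0.000298  ,  0.00175767, -0.00036312, -0.00047795, -0.00169999,
        0.0001251 ]), 'joint_efforts': array([-1.02854836e-03, -5.82289338e+01,  2.93296713e+01,  7.00206578e+00,
        1.27083325e-02, -2.53925145e-05]), 'eef_pos': array([0.24332092, 0.62958514, 0.25158515]), 'ee_rot': array([-3.14157153e+00,  3.61071456e-05, -3.68807261e-01]), 'force': array([-0.00541572,  0.29644248,  0.15747357]), 'moment': array([0.0313941 , 0.02313006, 0.00969403]), 'gripper_force': 0.0, 'width': 0.08781830929395858}
```

```bash
python3 - <<'E'
import cv2,numpy as np
a=cv2.imread('pics/top0.png')[140:290,180:450]
b=cv2.imread('pics/side0.png')[140:360,220:460]
a=cv2.resize(a,(800,444),interpolation=cv2.INTER_CUBIC);b=cv2.resize(b,(640,587),interpolation=cv2.INTER_CUBIC)
cv2.imwrite('pics/a.png',a);cv2.imwrite('pics/b.png',b)
E
```

```text
(no output)
```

View pics/a.png

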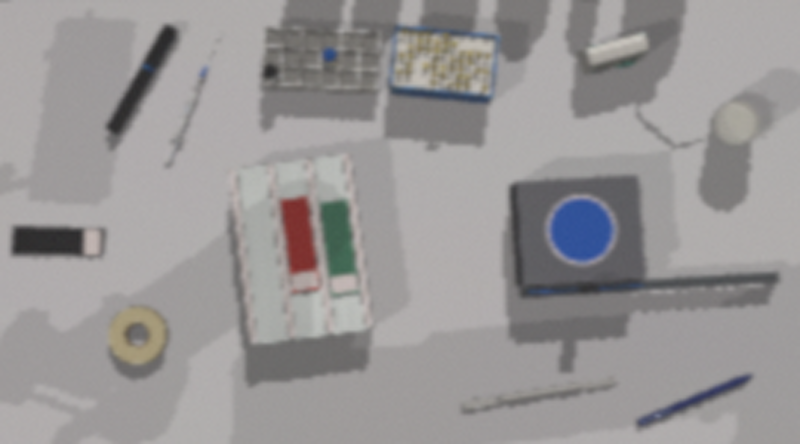

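View pics/b.png

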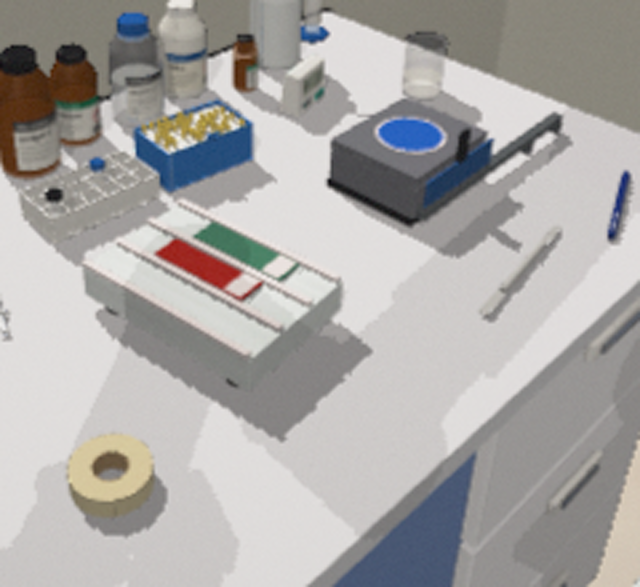

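```bash
cat > m.py <<'E'
from h import *
def rect(n,im,z,x0,x1,y0,y1,s=0.5e-3):
    # ortho picture: row -> x decreasing, col -> y decreasing
    W=int((y1-y0)/s);H=int((x1-x0)/s)
    c=[(x1,y1),(x1,y0),(x0,y0),(x0,y1)]
    src=np.float32([proj(n,(x,y,z)) for x,y in c]); dst=np.float32([(0,0),(W,0),(W,H),(0,H)])
    return cv2.warpPerspective(im,cv2.getPerspectiveTransform(src,dst),(W,H),flags=cv2.INTER_CUBIC)
def box(mask,x1,y1,s=0.5e-3):
    n,l,st,ce=cv2.connectedComponentsWithStats(mask.astype(np.uint8)); k=1+st[1:,4].argmax()
    p=np.argwhere(l==k); r=cv2.minAreaRect(np.float32(p)); 
    xy=(x1-p[:,0].mean()*s,y1-p[:,1].mean()*s)
    ev,V=np.linalg.eigh(np.cov(p.T)); a=V[:,1]*np.sign(V[0,1])
    return np.round(xy,4),'yaw(long)',round(np.degrees(np.arctan2(a[1],a[0])),2),'rect c',np.round((x1-r[0][0]*s,y1-r[0][1]*s),4),np.round(np.array(r[1])*s*1e3,1),round(r[2],2)
E
python3 - <<'E'
from m import *
out=[]
for n in('side','top'):
    z=np.load(n+'0.npz');im=z['im'];d=z['d'];P=cloud(n,d)
    A=(.42,.68,-.02,.24);C=(.44,.66,-.42,-.08)
    b=rect(n,im,.049,*A).astype(int);c=rect(n,im,.0595,*C).astype(int)
    r,g,bl=b[...,0],b[...,1],b[...,2]
    print(n,'red',box((r>2*g)&(r>60),A[1],A[3])); print(n,'green',box((g>1.3*r)&(g>bl*1.1),A[1],A[3]))
    r,g,bl=c[...,0],c[...,1],c[...,2]
    m=(bl>1.7*r)&(bl>100); print(n,'disc',box(m,C[1],C[3]))
    Z=P[...,2]
    for nm,B,zr in(('board',A,(.040,.058)),('case',C,(.055,.066))):
        mk=((Z>zr[0])&(Z<zr[1])&(P[...,0]>B[0])&(P[...,0]<B[1])&(P[...,1]>B[2])&(P[...,1]<B[3])).astype(np.uint8)*255
        mr=rect(n,mk,.05 if nm=='board' else .0595,*B)>127
        print(n,nm,box(mr,B[1],B[3]),np.nanmedian(Z[mk>0]))
    sm=P[...,2]>.07
    mk=sm&(P[...,0]>.45)&(P[...,0]<.52)&(P[...,1]<-.1)&(P[...,1]>-.3)
    print(n,'tab',mk.sum(),np.round(np.nanmean(P[mk],0),4),np.nanmax(P[mk],0) if mk.any() else '')
    cv2.imwrite(f'pics/r_{n}.png',np.hstack([cv2.copyMakeBorder(b.astype(np.uint8),0,0,0,0,0),cv2.resize(c.astype(np.uint8),None,fx=520/440,fy=520/440)[:520]])[...,::-1])
E
python3 - <<'E'
import cv2
a=cv2.imread('pics/r_side.png');print(a.shape);cv2.imwrite('pics/rs.png',cv2.resize(a,(800,int(a.shape[0]*800/a.shape[1]))))
E
```

```text
side red (array([0.5605, 0.1267]), 'yaw(long)', np.float64(6.4), 'rect c', array([0.5605, 0.1266]), array([77.7, 29. ]), 6.6)
side green (array([0.5564, 0.0848]), 'yaw(long)', np.float64(6.08), 'rect c', array([0.5561, 0.0849]), array([77.1, 28.4]), 6.48)
side disc (array([ 0.5592, -0.1731]), 'yaw(long)', np.float64(-69.86), 'rect c', array([ 0.5593, -0.1734]), array([64.9, 65.2]), 68.2)
side board (array([0.5384, 0.1283]), 'yaw(long)', np.float64(5.82), 'rect c', array([0.5395, 0.1283]), array([196.4, 140.3]), 6.37) 0.046194581334277895
side case (array([ 0.556 , -0.1681]), 'yaw(long)', np.float64(-81.1), 'rect c', array([ 0.5504, -0.1677]), array([124.7, 141.4]), 1.82) 0.059056753839009934
side tab 31 [ 0.494  -0.1742  0.0811] [ 0.49799672 -0.16681305  0.08946668]
top red (array([0.5602, 0.123 ]), 'yaw(long)', np.float64(6.88), 'rect c', array([0.5603, 0.1229]), array([73.5, 23.8]), 6.79)
top green (array([0.5562, 0.0813]), 'yaw(long)', np.float64(6.65), 'rect c', array([0.5564, 0.0813]), array([74.9, 25.4]), 6.75)
top disc (array([ 0.5584, -0.1756]), 'yaw(long)', np.float64(6.92), 'rect c', array([ 0.5582, -0.1758]), array([63.5, 63.5]), 90.0)
top board (array([0.5451, 0.1199]), 'yaw(long)', np.float64(6.76), 'rect c', array([0.5451, 0.1201]), array([191.8, 132.9]), 6.47) 0.04684238083804315
top case (array([ 0.5586, -0.1764]), 'yaw(long)', np.float64(-89.61), 'rect c', array([ 0.5582, -0.1763]), array([112.7, 133. ]), 2.16) 0.05975006298562513
top tab 12 [ 0.4952 -0.1791  0.0869] [ 0.49678452 -0.17238269  0.09144339]
(520, 1322, 3)
```

View pics/rs.png

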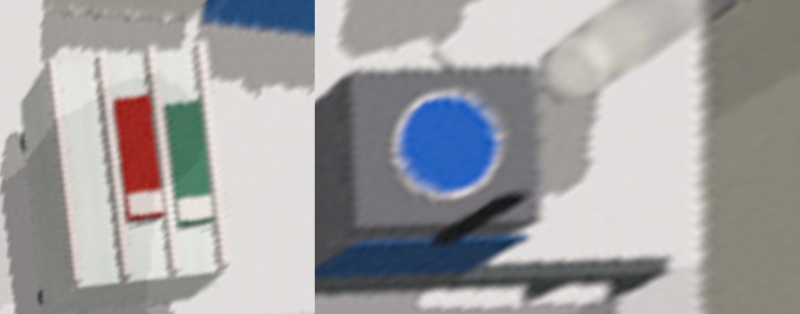

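Two plates: red in the middle lane and green in the right lane. The black piece at top px (200,221), on the bench left of the board, is the look-alike. I'm leaving it alone. Next I move to the shutter tab.

Request:
carry_out(
  commands=[
    {"dp": [0,0,0],"rotation": [0,0,-7.7]},
    {"dp": [0,0,0],"rotation": [0,0,-7.7]},
    {"dp": [0,0,0],"rotation": [0,0,-7.7]},
    {"dp": [0.014,0.051,0],"rotation": [0,0,0]},
    {"dp": [0.014,0.051,0],"rotation": [0,0,0]},
    {"dp": [0.014,0.051,0],"rotation": [0,0,0]},
    {"dp": [0.014,0.051,0],"rotation": [0,0,0]},
    {"dp": [0.014,0.051,0],"rotation": [0,0,0]},
  ],
)

```text
t: 1.8
eef_pos: [0.3224, 0.3755, 0.2518]
ee_rot: [-3.141, -0.0, 0.035]
force: [1.0, 0.9, -1.0]
width: 0.0873
gripper_force: 0.0
```

Request:
carry_out(
  commands=[
    {"dp": [0.014,0.051,0],"rotation": [0,0,0]},
    {"dp": [0.014,0.051,0],"rotation": [0,0,0]},
    {"dp": [0.014,0.051,0],"rotation": [0,0,0]},
    {"dp": [0.014,0.051,0],"rotation": [0,0,0]},
    {"dp": [0.014,0.051,0],"rotation": [0,0,0]},
    {"dp": [0.014,0.051,0],"rotation": [0,0,0]},
    {"dp": [0.014,0.051,0],"rotation": [0,0,0]},
    {"dp": [0.014,0.051,0],"rotation": [0,0,0]},
  ],
)

```text
t: 2.8
eef_pos: [0.4484, -0.0285, 0.2521]
ee_rot: [-3.141, -0.001, 0.035]
force: [1.2, 0.4, -1.3]
width: 0.0879
gripper_force: 0.0
```

```bash
cat > plan.py <<'E'
import sys
from h import *
def plan(x,y,z,yaw):
    s=readout.get_state(); p=np.array(s['eef_pos']); M=R.from_euler('xyz',s['ee_rot']).as_matrix()
    T=R.from_euler('xyz',[np.pi,0,np.radians(yaw)]).as_matrix()
    dw=np.array([x,y,z])-p
    print('t',round(s['t'],2),'at',np.round(p,4),'rot',np.round(np.degrees(s['ee_rot']),2),'w',round(s['width'],4),'F',np.round(s['force'],1))
    print('dp now-frame',np.round(M.T@dw,4),'dp target-frame',np.round(T.T@dw,4),'rotvec deg',np.round(np.degrees(R.from_matrix(M.T@T).as_rotvec()),2))
if __name__=='__main__': plan(*map(float,sys.argv[1:5]))
E
python3 plan.py 0.4963 -0.1766 0.091 2
```

```text
t 2.8 at [ 0.4484 -0.0285  0.2521] rot [-1.7998e+02 -8.0000e-02  1.9900e+00] w 0.0879 F [ 1.2  0.4 -1.3]
dp now-frame [0.0425 0.1498 0.1611] dp target-frame [0.0427 0.1497 0.1611] rotvec deg [-0.02 -0.08 -0.01]
```

Request:
carry_out(
  commands=[
    {"dp": [0.014,0.049,0],"rotation": [0,0,0]},
    {"dp": [0.014,0.049,0],"rotation": [0,0,0]},
    {"dp": [0.014,0.049,0.02],"rotation": [0,0,0]},
    {"dp": [0,0,0.05],"rotation": [0,0,0]},
    {"dp": [0,0,0.05],"rotation": [0,0,0]},
    {"dp": [0,0,0.031],"rotation": [0,0,0]},
    {"dp": [0,0,0.01],"rotation": [0,0,0]},
    {"dp": [0,0,0],"rotation": [0,0,0]},
  ],
)

```text
t: 3.8
eef_pos: [0.4953, -0.1723, 0.0908]
ee_rot: [3.141, 0.0, 0.035]
force: [-0.0, 0.8, 0.4]
width: 0.0877
gripper_force: 0.0
```

Request:
carry_out(
  commands=[
    {"dp": [0,0,0],"rotation": [0,0,0]},
    {"dp": [0,0,0],"rotation": [0,0,0]},
    {"dp": [0,0,0],"rotation": [0,0,0]},
    {"dp": [0,0,0],"rotation": [0,0,0]},
    {"dp": [0,0,0],"rotation": [0,0,0]},
    {"dp": [0,0,0],"rotation": [0,0,0]},
  ],
  grip=0.005,
  force=15,
)

```text
t: 4.55
eef_pos: [0.495, -0.1722, 0.0905]
ee_rot: [3.142, 0.0, 0.034]
force: [0.2, -0.3, 0.9]
width: 0.0333
gripper_force: 0.0
```

Request:
carry_out(
  commands=[
    {"dp": [0,0,0],"rotation": [0,0,0]},
    {"dp": [0,0,0],"rotation": [0,0,0]},
    {"dp": [0,0,0],"rotation": [0,0,0]},
    {"dp": [0,0,0],"rotation": [0,0,0]},
  ],
)

```text
t: 5.05
eef_pos: [0.4951, -0.1752, 0.0906]
ee_rot: [3.138, 0.001, 0.035]
force: [2.0, -22.3, -6.0]
width: 0.0157
gripper_force: 15.0
```

Request:
carry_out(
  commands=[
    {"dp": [0,0.01,0],"rotation": [0,0,0]},
    {"dp": [0,0.02,0],"rotation": [0,0,0]},
    {"dp": [0,0.02,0],"rotation": [0,0,0]},
    {"dp": [0,0.02,0],"rotation": [0,0,0]},
    {"dp": [0,0.02,0],"rotation": [0,0,0]},
    {"dp": [0,0.02,0],"rotation": [0,0,0]},
    {"dp": [0,0.02,0],"rotation": [0,0,0]},
    {"dp": [0,0,0],"rotation": [0,0,0]},
  ],
)

```text
t: 6.05
eef_pos: [0.4997, -0.3039, 0.0905]
ee_rot: [3.141, -0.0, 0.033]
force: [1.1, -1.3, 1.2]
width: 0.016
gripper_force: 15.0
```

Request:
carry_out(
  commands=[
    {"dp": [0,0.01,0],"rotation": [0,0,0]},
    {"dp": [0,0.006,0],"rotation": [0,0,0]},
    {"dp": [0,0.004,0],"rotation": [0,0,0]},
    {"dp": [0,0.002,0],"rotation": [0,0,0]},
    {"dp": [0,0,0],"rotation": [0,0,0]},
  ],
)

```text
t: 6.68
eef_pos: [0.5005, -0.3244, 0.0906]
ee_rot: [3.141, -0.0, 0.035]
force: [1.9, -0.4, -0.3]
width: 0.016
gripper_force: 15.0
```

Request:
carry_out(
  commands=[
    {"dp": [0,0.002,0],"rotation": [0,0,0]},
    {"dp": [0,0.002,0],"rotation": [0,0,0]},
    {"dp": [0,0,0],"rotation": [0,0,0]},
  ],
)

```text
t: 7.05
eef_pos: [0.5005, -0.3261, 0.0906]
ee_rot: [-3.139, -0.0, 0.034]
force: [2.4, 13.1, 5.5]
width: 0.0155
gripper_force: 15.0
```

Request:
carry_out(
  commands=[
    {"dp": [0,0,0],"rotation": [0,0,0]},
    {"dp": [0,0,0],"rotation": [0,0,0]},
    {"dp": [0,0,0],"rotation": [0,0,0]},
    {"dp": [0,0,-0.03],"rotation": [0,0,0]},
    {"dp": [0,0,-0.05],"rotation": [0,0,0]},
    {"dp": [0,0,-0.05],"rotation": [0,0,0]},
  ],
  grip=0.04,
)

```text
t: 7.8
eef_pos: [0.4998, -0.3284, 0.2217]
ee_rot: [-3.141, 0.001, 0.034]
force: [1.3, -0.5, 0.0]
width: 0.0401
gripper_force: 0.0
```

Request:
carry_out(
  commands=[
    {"dp": [0.019,-0.057,0],"rotation": [0,0,0]},
    {"dp": [0.019,-0.057,0],"rotation": [0,0,0]},
    {"dp": [0.019,-0.057,0],"rotation": [0,0,0]},
    {"dp": [0.019,-0.057,0],"rotation": [0,0,0]},
    {"dp": [0.019,-0.057,0],"rotation": [0,0,0]},
    {"dp": [0.019,-0.057,0],"rotation": [0,0,0]},
    {"dp": [0.019,-0.057,0],"rotation": [0,0,0]},
    {"dp": [0.019,-0.057,0],"rotation": [0,0,0]},
  ],
  grip=0.0,
)

```text
t: 8.8
eef_pos: [0.6369, 0.1344, 0.2206]
ee_rot: [3.141, 0.0, 0.034]
force: [1.0, -0.4, 0.2]
width: 0.0003
gripper_force: 0.0
```

Request:
carry_out(
  commands=[
    {"dp": [0,0,0],"rotation": [0,0,10.65]},
    {"dp": [0,0,0],"rotation": [0,0,10.65]},
    {"dp": [0,0,0],"rotation": [0,0,10.65]},
    {"dp": [0,0,0],"rotation": [0,0,10.65]},
    {"dp": [0,0,0],"rotation": [0,0,10.65]},
    {"dp": [0,0,0],"rotation": [0,0,10.65]},
    {"dp": [0,0,0],"rotation": [0,0,10.65]},
    {"dp": [0,0,0],"rotation": [0,0,10.65]},
  ],
)

```text
t: 9.8
eef_pos: [0.6365, 0.1323, 0.2203]
ee_rot: [3.141, -0.0, -1.459]
force: [-0.5, -0.1, -1.0]
width: 0.0002
gripper_force: 0.0
```

```bash
python3 - <<'E'
from plan import *
plan(.637,.1336,.0715,-83.5)
im,d=vision.grab_frame('side'); save('s1',im[140:360,220:520])
E
python3 -c "
import cv2;a=cv2.imread('pics/s1.png');cv2.imwrite('pics/s1b.png',cv2.resize(a,(750,550)))"
```

```text
t 9.8 at [0.6365 0.1323 0.2203] rot [ 1.7997e+02 -2.0000e-02 -8.3610e+01] w 0.0002 F [-0.5 -0.1 -1. ]
dp now-frame [-0.0013 -0.0007  0.1488] dp target-frame [-0.0012 -0.0006  0.1488] rotvec deg [ 0.03 -0.02 -0.11]
```

View pics/s1b.png

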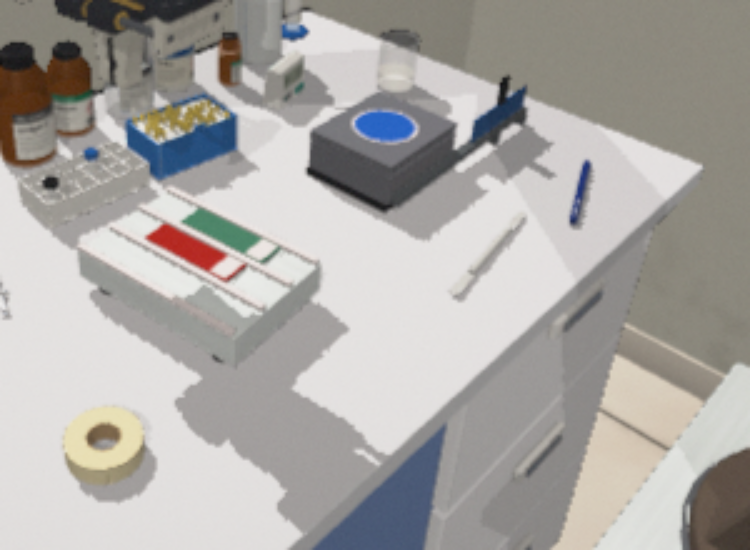

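```bash
python3 - <<'E'
from h import *
for n in('top','side'):
    P=cloud(n,np.load(n+'0.npz')['d']); m=(P[...,0]>.5)&(P[...,0]<.76)&(P[...,1]>-.0)&(P[...,1]<.22)
    Q=P[m]; h=Q[Q[:,2]>.056]; print(n,np.nanpercentile(Q[:,2],[95,99,100]),np.round(h[h[:,2].argsort()[-5:]],3))
E
```

```text
top [0.64875105 0.64968765 0.65116776] [[0.741 0.033 0.651]
 [0.758 0.021 0.651]
 [0.746 0.032 0.651]
 [0.729 0.009 0.651]
 [0.727 0.032 0.651]]
side [0.04971418 0.05078114 0.05272379] []
```

Request:
carry_out(
  commands=[
    {"dp": [-0.001,0,0.05],"rotation": [0,0,0]},
    {"dp": [0,0,0.04],"rotation": [0,0,0]},
    {"dp": [0,0,0],"rotation": [0,0,0]},
  ],
)

```text
t: 10.22
eef_pos: [0.6345, 0.1326, 0.1273]
ee_rot: [3.135, -0.002, -1.451]
force: [-0.5, 0.2, 0.4]
width: 0.0001
gripper_force: 0.0
```

Request:
carry_out(
  commands=[
    {"dp": [0,0,0.035],"rotation": [0,0,0]},
    {"dp": [0,0,0.018],"rotation": [0,0,0]},
    {"dp": [0,0,0.003],"rotation": [0,0,0]},
    {"dp": [0,0,0],"rotation": [0,0,0]},
  ],
)

```text
t: 10.72
eef_pos: [0.6373, 0.134, 0.0757]
ee_rot: [-3.14, 0.0, -1.452]
force: [-0.5, -0.1, 0.5]
width: 0.0005
gripper_force: 0.0
```

```bash
python3 plan.py .637 .1336 .0720 -83.5
```

```text
t 10.72 at [0.6373 0.134  0.0757] rot [-1.7992e+02  1.0000e-02 -8.3190e+01] w 0.0005 F [-0.5 -0.1  0.5]
dp now-frame [0.0004 0.0003 0.0037] dp target-frame [0.0004 0.0003 0.0037] rotvec deg [-0.08  0.01  0.31]
```

Request:
carry_out(
  commands=[
    {"dp": [0,0,0.0045],"rotation": [0,0,0]},
    {"dp": [0,0,0],"rotation": [0,0,0]},
    {"dp": [0,0.008,0],"rotation": [0,0,0]},
    {"dp": [0,0.008,0],"rotation": [0,0,0]},
    {"dp": [0,0.008,0],"rotation": [0,0,0]},
    {"dp": [0,0.008,0],"rotation": [0,0,0]},
    {"dp": [0,0,0],"rotation": [0,0,0]},
  ],
)

```text
t: 11.6
eef_pos: [0.6037, 0.1299, 0.0704]
ee_rot: [3.141, -0.0, -1.452]
force: [-4.9, 1.8, 6.8]
width: 0.0004
gripper_force: 3.0
```

```bash
cat > meas.py <<'E'
from m import *
def meas(col,pic=None):
    im,d=vision.grab_frame('side'); A=(.36,.68,-.02,.24)
    b=rect('side',im,.049,*A).astype(int); r,g,bl=b[...,0],b[...,1],b[...,2]
    m=((r>2*g)&(r>60)) if col=='red' else ((g>1.3*r)&(g>bl*1.1))
    print(col,box(m,A[1],A[3])); s=readout.get_state(); print(round(s['t'],2),np.round(s['eef_pos'],4),np.round(s['force'],1))
    if pic: cv2.imwrite('pics/%s.png'%pic,cv2.resize(im[200:340,240:400],(800,700)[:2])[:600,:,::-1])
E
python3 -c "
from meas import *
meas('red')"
```

```text
red (array([0.5482, 0.1256]), 'yaw(long)', np.float64(6.55), 'rect c', array([0.5484, 0.1256]), array([78.3, 28.6]), 6.71)
11.65 [0.6037 0.1299 0.0703] [-5.3  1.9  7.8]
```

Request:
carry_out(
  commands=[
    {"dp": [0,0,-0.001],"rotation": [0,0,0]},
    {"dp": [0,0.01,0],"rotation": [0,0,0]},
    {"dp": [0,0.01,0],"rotation": [0,0,0]},
    {"dp": [0,0.01,0],"rotation": [0,0,0]},
    {"dp": [0,0.01,0],"rotation": [0,0,0]},
    {"dp": [0,0.01,0],"rotation": [0,0,0]},
    {"dp": [0,0.01,0],"rotation": [0,0,0]},
    {"dp": [0,0,0],"rotation": [0,0,0]},
  ],
)

```text
t: 12.65
eef_pos: [0.5444, 0.1229, 0.0712]
ee_rot: [3.141, -0.0, -1.452]
force: [0.2, 0.5, -0.2]
width: 0.0005
gripper_force: 0.0
```

```bash
python3 -c "
from meas import *
meas('red','s2')"
```

```text
red (array([0.4876, 0.1184]), 'yaw(long)', np.float64(5.96), 'rect c', array([0.4873, 0.1185]), array([78.4, 29.9]), 5.71)
12.7 [0.545  0.123  0.0713] [-0.4 -0.2 -0.7]
```

View pics/s2.png

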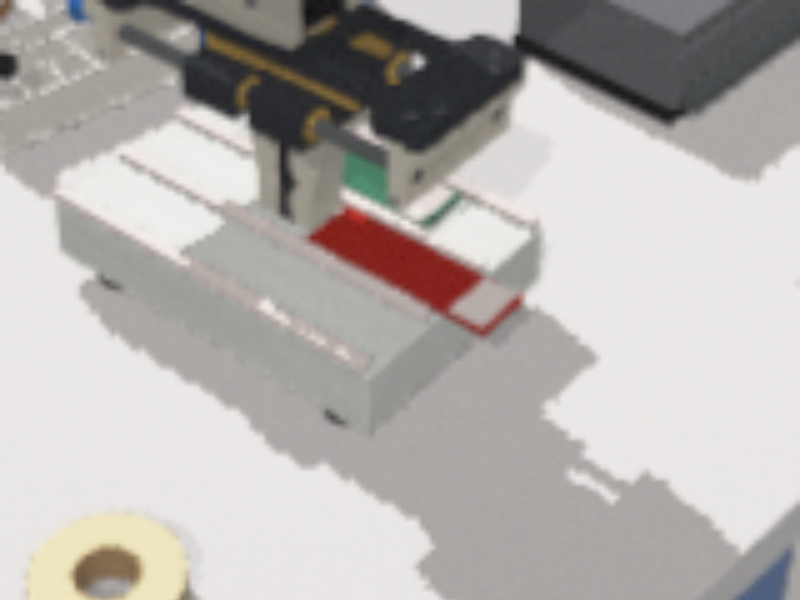

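Request:
carry_out(
  commands=[
    {"dp": [0,0.006,0],"rotation": [0,0,0]},
    {"dp": [0,0.003,0],"rotation": [0,0,0]},
    {"dp": [0,0,0],"rotation": [0,0,0]},
    {"dp": [0,-0.01,0],"rotation": [0,0,0]},
    {"dp": [0,0,-0.05],"rotation": [0,0,0]},
    {"dp": [0,0.02,-0.05],"rotation": [0,0,-10]},
    {"dp": [0,0,0],"rotation": [0,0,-10]},
    {"dp": [0,0,0],"rotation": [0,0,-10]},
  ],
)

```text
t: 13.7
eef_pos: [0.5271, 0.121, 0.1722]
ee_rot: [-3.139, -0.0, -0.923]
force: [0.1, 0.0, -1.3]
width: 0.0004
gripper_force: 0.0
```

Request:
carry_out(
  commands=[
    {"dp": [0,0,0],"rotation": [0,0,-10]},
    {"dp": [0,0,0],"rotation": [0,0,-10]},
    {"dp": [0,0,0],"rotation": [0,0,-10]},
    {"dp": [0,0,0],"rotation": [0,0,-10]},
    {"dp": [0,0,0],"rotation": [0,0,-10]},
    {"dp": [0,0,0],"rotation": [0,0,-10]},
    {"dp": [-0.04,0,0],"rotation": [0,0,0]},
    {"dp": [-0.04,0,0],"rotation": [0,0,0]},
  ],
  grip=0.06,
)

```text
t: 14.7
eef_pos: [0.4467, 0.1112, 0.1707]
ee_rot: [3.141, 0.001, 0.117]
force: [-0.1, 0.0, 1.0]
width: 0.0596
gripper_force: 0.0
```

```bash
python3 -c "
from meas import *
meas('red')
from plan import *
plan(.434,.1105,.053,6.5)"
```

```text
red (array([0.4804, 0.1173]), 'yaw(long)', np.float64(5.95), 'rect c', array([0.48  , 0.1175]), array([78.5, 31.1]), 5.86)
14.75 [0.442  0.1095 0.1705] [-7.1 -3.2 -1.6]
t 14.75 at [0.442  0.1095 0.1705] rot [-1.80e+02  1.70e-01  6.65e+00] w 0.0604 F [-7.1 -3.2 -1.6]
dp now-frame [-0.0075 -0.002   0.1175] dp target-frame [-0.0078 -0.0019  0.1175] rotvec deg [-0.    0.17  0.15]
```

Request:
carry_out(
  commands=[
    {"dp": [-0.006,-0.001,0.04],"rotation": [0,0,0]},
    {"dp": [0,0,0.03],"rotation": [0,0,0]},
    {"dp": [0,0,0],"rotation": [0,0,0]},
    {"dp": [0,0,0],"rotation": [0,0,0]},
  ],
)

```text
t: 15.25
eef_pos: [0.4417, 0.112, 0.102]
ee_rot: [-3.142, -0.001, 0.118]
force: [-0.4, 0.6, 0.9]
width: 0.0603
gripper_force: 0.0
```

```bash
python3 plan.py .435 .1103 .0530 6.5
```

```text
t 15.25 at [0.4417 0.112  0.102 ] rot [-1.80e+02 -5.00e-02  6.78e+00] w 0.0603 F [-0.4  0.6  0.9]
dp now-frame [-0.0069  0.0009  0.0489] dp target-frame [-0.0069  0.0009  0.049 ] rotvec deg [-0.   -0.05  0.28]
```

Request:
carry_out(
  commands=[
    {"dp": [-0.007,0.001,0.02],"rotation": [0,0,0.3]},
    {"dp": [0,0,0.02],"rotation": [0,0,0]},
    {"dp": [0,0,0.009],"rotation": [0,0,0]},
    {"dp": [0,0,0],"rotation": [0,0,0]},
  ],
)

```text
t: 15.75
eef_pos: [0.4344, 0.11, 0.0524]
ee_rot: [3.142, -0.0, 0.113]
force: [-0.4, -0.3, 0.4]
width: 0.0598
gripper_force: 0.0
```

Request:
carry_out(
  commands=[
    {"dp": [0,0,0],"rotation": [0,0,0]},
    {"dp": [0,0,0],"rotation": [0,0,0]},
    {"dp": [0,0,0],"rotation": [0,0,0]},
    {"dp": [0,0,0],"rotation": [0,0,0]},
    {"dp": [0,0,0],"rotation": [0,0,0]},
    {"dp": [0,0,0],"rotation": [0,0,0]},
  ],
  grip=0.02,
  force=25,
)

```text
t: 16.5
eef_pos: [0.434, 0.1098, 0.0522]
ee_rot: [-3.142, -0.0, 0.113]
force: [0.2, 0.1, 2.3]
width: 0.0294
gripper_force: 25.0
```

```bash
python3 -c "
from meas import *
meas('red')
from plan import *
plan(.435,.1103,.053,6.5)"
```

```text
red (array([0.4208, 0.1103]), 'yaw(long)', np.float64(-84.73), 'rect c', array([0.4205, 0.1119]), array([ 4.1, 28.2]), 4.48)
16.55 [0.4341 0.1098 0.0522] [-0.4  0.1  1.9]
t 16.55 at [0.4341 0.1098 0.0522] rot [-1.80e+02 -1.00e-02  6.47e+00] w 0.0292 F [-0.4  0.1  1.9]
dp now-frame [ 0.001  -0.0004 -0.0008] dp target-frame [ 0.001  -0.0004 -0.0008] rotvec deg [-0.   -0.01 -0.03]
```

Request:
carry_out(
  commands=[
    {"dp": [0,0,-0.015],"rotation": [0,0,0]},
    {"dp": [0,0,-0.03],"rotation": [0,0,0]},
    {"dp": [0,0,-0.015],"rotation": [0,0,4.5]},
    {"dp": [-0.007,0.024,0],"rotation": [0,0,0]},
    {"dp": [-0.008,0.035,0],"rotation": [0,0,0]},
    {"dp": [-0.008,0.035,0],"rotation": [0,0,0]},
  ],
)

```text
t: 17.3
eef_pos: [0.4137, 0.0142, 0.112]
ee_rot: [3.142, 0.0, 0.035]
force: [0.4, -0.1, 0.0]
width: 0.0293
gripper_force: 25.0
```

Request:
carry_out(
  commands=[
    {"dp": [-0.008,0.04,0],"rotation": [0,0,0]},
    {"dp": [-0.004,0.04,0],"rotation": [0,0,0]},
    {"dp": [-0.004,0.04,0],"rotation": [0,0,0]},
    {"dp": [-0.004,0.04,0],"rotation": [0,0,0]},
    {"dp": [0,0.024,0],"rotation": [0,0,0]},
    {"dp": [0,0.01,0.02],"rotation": [0,0,0]},
    {"dp": [0,0,0.02],"rotation": [0,0,0]},
    {"dp": [0,0,0],"rotation": [0,0,0]},
  ],
)

```text
t: 18.3
eef_pos: [0.3995, -0.1797, 0.0709]
ee_rot: [-3.141, 0.004, 0.034]
force: [0.3, -0.0, -0.1]
width: 0.0296
gripper_force: 25.0
```

```bash
cat > m2.py <<'E'
from m import *
from plan import plan
def m2(col,ztop,pic,cam=('side','top')):
    for n in cam:
        im,d=vision.grab_frame(n); A=(.36,.66,-.3,-.02)
        b=rect(n,im,ztop,*A).astype(int); r,g,bl=b[...,0],b[...,1],b[...,2]
        m=((r>2*g)&(r>60)) if col=='red' else ((g>1.3*r)&(g>bl*1.1)&(g>40))
        print(n,col,box(m,A[1],A[3]))
        c=rect(n,im,.0595,*A).astype(int); print(n,'disc',box((c[...,2]>1.7*c[...,0])&(c[...,2]>100),A[1],A[3])[0])
        if n=='side': P=cloud(n,d); save(pic,cv2.resize(im[120:260,280:440],(640,560)))
E
python3 -c "
from m2 import *
plan(.402,-.1794,.0542,2)
m2('red',.076,'s3')"
```

```text
t 18.3 at [ 0.3995 -0.1797  0.0709] rot [-179.99    0.21    1.93] w 0.0296 F [ 0.3 -0.  -0.1]
dp now-frame [ 0.0026 -0.0002  0.0167] dp target-frame [ 0.0025 -0.0002  0.0167] rotvec deg [-0.01  0.21 -0.07]
side red (array([ 0.3802, -0.1636]), 'yaw(long)', np.float64(-84.73), 'rect c', array([ 0.3803, -0.1647]), array([ 3.5, 20.6]), 5.19)
side disc [ 0.5592 -0.1729]
top red (array([ 0.4609, -0.1779]), 'yaw(long)', np.float64(2.84), 'rect c', array([ 0.4601, -0.1775]), array([53.6, 25.8]), 1.12)
top disc [ 0.5584 -0.1754]
```

View pics/s3.png

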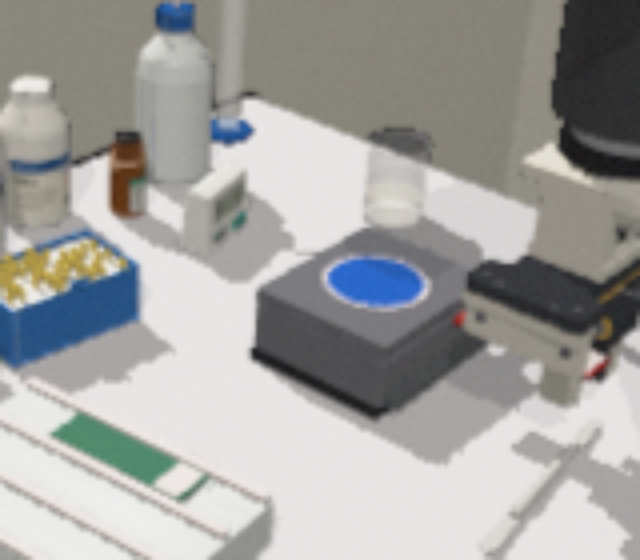

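Request:
carry_out(
  commands=[
    {"dp": [0,0,0.0165],"rotation": [0,-0.2,0]},
    {"dp": [0,0,0],"rotation": [0,0,0]},
    {"dp": [0.008,0,0],"rotation": [0,0,0]},
    {"dp": [0.008,0,0],"rotation": [0,0,0]},
    {"dp": [0.006,0,0],"rotation": [0,0,0]},
    {"dp": [0.006,0,0],"rotation": [0,0,0]},
    {"dp": [0,0,0],"rotation": [0,0,0]},
  ],
)

```text
t: 19.27
eef_pos: [0.4293, -0.1786, 0.0554]
ee_rot: [3.142, 0.003, 0.034]
force: [-0.5, 0.4, -0.5]
width: 0.0293
gripper_force: 25.0
```

```bash
python3 plan.py .4275 -.1785 .0542 2
```

```text
t 19.27 at [ 0.4293 -0.1786  0.0554] rot [180.     0.2    1.97] w 0.0293 F [-0.5  0.4 -0.5]
dp now-frame [-0.0018 -0.0002  0.0012] dp target-frame [-0.0018 -0.0002  0.0012] rotvec deg [ 0.    0.2  -0.03]
```

Request:
carry_out(
  commands=[
    {"dp": [0.004,0,0.001],"rotation": [0,0.2,0]},
    {"dp": [0.009,0,0],"rotation": [0,0,0]},
    {"dp": [0.009,0,0],"rotation": [0,0,0]},
    {"dp": [0.009,0,0],"rotation": [0,0,0]},
    {"dp": [0,0,0],"rotation": [0,0,0]},
  ],
)

```text
t: 19.9
eef_pos: [0.4607, -0.1775, 0.0543]
ee_rot: [3.141, -0.0, 0.035]
force: [0.5, 0.9, -0.1]
width: 0.0292
gripper_force: 25.0
```

Request:
carry_out(
  commands=[
    {"dp": [0.009,0,0],"rotation": [0,0,0]},
    {"dp": [0.009,0,0],"rotation": [0,0,0]},
    {"dp": [0.007,0,0],"rotation": [0,0,0]},
    {"dp": [0,0,0],"rotation": [0,0,0]},
  ],
)

```text
t: 20.4
eef_pos: [0.4854, -0.1766, 0.0544]
ee_rot: [3.142, -0.0, 0.034]
force: [-0.7, 0.7, -1.3]
width: 0.0295
gripper_force: 25.0
```

Request:
carry_out(
  commands=[
    {"dp": [0,0,0],"rotation": [0,0,0]},
    {"dp": [0,0,0],"rotation": [0,0,0]},
    {"dp": [0,0,0],"rotation": [0,0,0]},
    {"dp": [-0.01,0,0],"rotation": [0,0,0]},
    {"dp": [-0.015,0,0],"rotation": [0,0,0]},
    {"dp": [-0.015,0,0],"rotation": [0,0,0]},
  ],
  grip=0.045,
)

```text
t: 21.15
eef_pos: [0.4432, -0.1781, 0.0544]
ee_rot: [-3.141, 0.0, 0.034]
force: [-0.5, -0.7, -0.4]
width: 0.0449
gripper_force: 0.0
```

Request:
carry_out(
  commands=[
    {"dp": [0,0,0],"rotation": [0,0,0]},
    {"dp": [0,0,0],"rotation": [0,0,0]},
    {"dp": [0,0,0],"rotation": [0,0,0]},
    {"dp": [0,0,0],"rotation": [0,0,0]},
    {"dp": [0,0,0],"rotation": [0,0,0]},
    {"dp": [0,0,0],"rotation": [0,0,0]},
  ],
  grip=0.0,
)

```text
t: 21.9
eef_pos: [0.4449, -0.178, 0.0544]
ee_rot: [3.142, 0.0, 0.034]
force: [-0.4, -0.6, 0.2]
width: 0.0006
gripper_force: 0.0
```

Request:
carry_out(
  commands=[
    {"dp": [0.008,0,0.003],"rotation": [0,0,0]},
    {"dp": [0.01,0,0],"rotation": [0,0,0]},
    {"dp": [0.01,0,0],"rotation": [0,0,0]},
    {"dp": [0.008,0,0],"rotation": [0,0,0]},
    {"dp": [0,0,0],"rotation": [0,0,0]},
  ],
)

```text
t: 22.52
eef_pos: [0.4815, -0.1768, 0.0513]
ee_rot: [3.142, -0.0, 0.035]
force: [0.2, 0.1, -0.6]
width: 0.0003
gripper_force: 0.0
```

```bash
python3 -c "
from m2 import *
plan(.4923,-.1762,.0515,2)
im,d=vision.grab_frame('side'); save('s4',cv2.resize(im[140:260,320:460],(700,600)))"
```

```text
t 22.52 at [ 0.4815 -0.1768  0.0513] rot [ 1.80e+02 -1.00e-02  1.98e+00] w 0.0003 F [ 0.2  0.1 -0.6]
dp now-frame [ 0.0108 -0.0002 -0.0002] dp target-frame [ 0.0108 -0.0002 -0.0002] rotvec deg [ 0.   -0.01 -0.02]
```

View pics/s4.png

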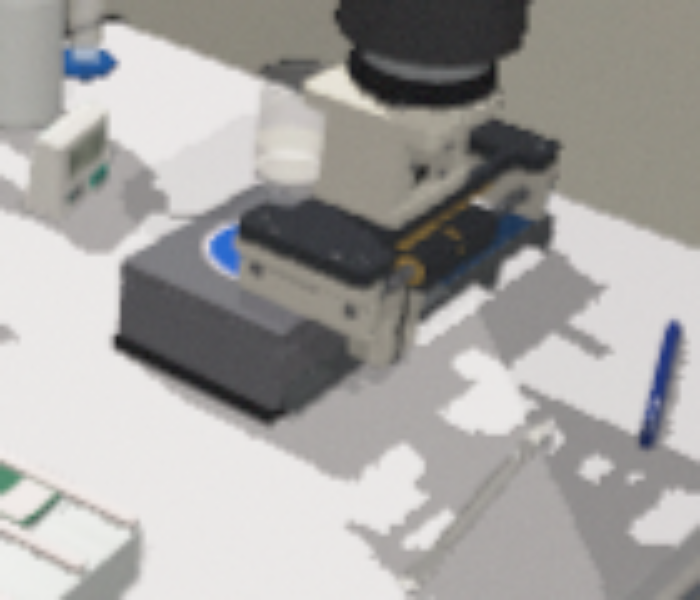

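Request:
carry_out(
  commands=[
    {"dp": [0.006,0,0],"rotation": [0,0,0]},
    {"dp": [0.003,0,0],"rotation": [0,0,0]},
    {"dp": [0.002,0,0],"rotation": [0,0,0]},
    {"dp": [0,0,0],"rotation": [0,0,0]},
  ],
)

```text
t: 23.08
eef_pos: [0.4907, -0.1765, 0.0512]
ee_rot: [-3.141, 0.002, 0.034]
force: [-3.9, -1.0, 3.7]
width: 0.0004
gripper_force: 2.3
```

Request:
carry_out(
  commands=[
    {"dp": [0.0015,0,0],"rotation": [0,0,0]},
    {"dp": [0,0,0],"rotation": [0,0,0]},
  ],
)

```text
t: 23.32
eef_pos: [0.4907, -0.1765, 0.051]
ee_rot: [-3.141, 0.004, 0.034]
force: [-7.8, 0.2, 6.2]
width: 0.0003
gripper_force: 4.2
```

Request:
carry_out(
  commands=[
    {"dp": [0.0015,0,0],"rotation": [0,0,0]},
    {"dp": [0,0,0],"rotation": [0,0,0]},
    {"dp": [-0.015,0,0],"rotation": [0,0,0]},
    {"dp": [-0.028,0,0],"rotation": [0,0,0]},
    {"dp": [0,0,-0.04],"rotation": [0,0,0]},
    {"dp": [0,0,-0.05],"rotation": [0,0,0]},
    {"dp": [0,0,-0.05],"rotation": [0,0,0]},
    {"dp": [0,0,0],"rotation": [0,0,0]},
  ],
)

```text
t: 24.32
eef_pos: [0.4546, -0.178, 0.1959]
ee_rot: [3.141, -0.01, 0.035]
force: [0.7, -0.4, -0.5]
width: 0.0005
gripper_force: 0.0
```

Request:
carry_out(
  commands=[
    {"dp": [0.03,-0.044,0],"rotation": [0,0,0]},
    {"dp": [0.03,-0.044,0],"rotation": [0,0,0]},
    {"dp": [0.03,-0.044,0],"rotation": [0,0,0]},
    {"dp": [0.03,-0.044,0],"rotation": [0,0,0]},
    {"dp": [0.03,-0.044,0],"rotation": [0,0,0]},
    {"dp": [0.03,-0.044,0],"rotation": [0,0,0]},
    {"dp": [0,0,0],"rotation": [0,0,0]},
  ],
)

```text
t: 25.2
eef_pos: [0.624, 0.0953, 0.1898]
ee_rot: [-3.142, -0.0, 0.037]
force: [-1.3, -0.4, -0.4]
width: 0.0008
gripper_force: 0.0
```

Request:
carry_out(
  commands=[
    {"dp": [0,0,0],"rotation": [0,0,10.65]},
    {"dp": [0,0,0],"rotation": [0,0,10.65]},
    {"dp": [0,0,0],"rotation": [0,0,10.65]},
    {"dp": [0,0,0],"rotation": [0,0,10.65]},
    {"dp": [0,0,0],"rotation": [0,0,10.65]},
    {"dp": [0,0,0],"rotation": [0,0,10.65]},
    {"dp": [0,0,0],"rotation": [0,0,10.65]},
    {"dp": [0,0,0],"rotation": [0,0,10.65]},
  ],
)

```text
t: 26.2
eef_pos: [0.6221, 0.0916, 0.1909]
ee_rot: [3.142, 0.0, -1.459]
force: [0.1, -0.1, -0.5]
width: 0.0004
gripper_force: 0.0
```

```bash
python3 -c "
from m2 import *
plan(.631,.0915,.0717,-83.5)
from meas import *
meas('green')
im,d=vision.grab_frame('side'); save('s5',cv2.resize(im[140:260,320:460],(700,600)))"
```

```text
t 26.2 at [0.6221 0.0916 0.1909] rot [ 1.800e+02  2.000e-02 -8.361e+01] w 0.0004 F [ 0.1 -0.1 -0.5]
dp now-frame [ 0.0011 -0.0088  0.1192] dp target-frame [ 0.0011 -0.0088  0.1192] rotvec deg [ 0.    0.02 -0.11]
green (array([0.5564, 0.0848]), 'yaw(long)', np.float64(5.86), 'rect c', array([0.5563, 0.0849]), array([77.6, 28.4]), 5.95)
26.25 [0.6221 0.0916 0.1909] [ 0.2 -0.2  0.2]
```

View pics/s5.png

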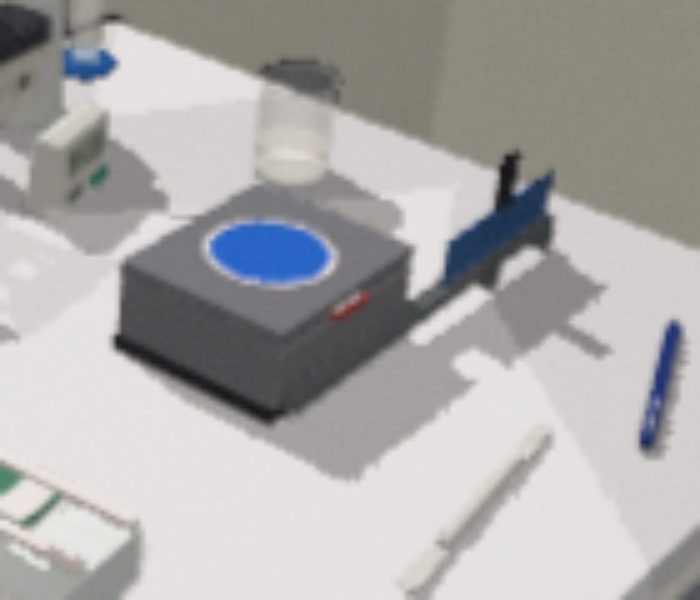

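Request:
carry_out(
  commands=[
    {"dp": [0.001,-0.008,0.04],"rotation": [0,0,0]},
    {"dp": [0,0,0.04],"rotation": [0,0,0]},
    {"dp": [0,0,0.025],"rotation": [0,0,0]},
    {"dp": [0,0,0.01],"rotation": [0,0,0]},
    {"dp": [0,0,0],"rotation": [0,0,0]},
    {"dp": [0,0,0],"rotation": [0,0,0]},
  ],
)

```text
t: 27.05
eef_pos: [0.6315, 0.0924, 0.0778]
ee_rot: [-3.14, 0.0, -1.451]
force: [-0.2, -0.1, 0.9]
width: 0.0002
gripper_force: 0.0
```

```bash
python3 plan.py .631 .0915 .0717 -83.5
```

```text
t 27.05 at [0.6315 0.0924 0.0778] rot [-1.7988e+02  2.0000e-02 -8.3160e+01] w 0.0002 F [-0.2 -0.1  0.9]
dp now-frame [0.0008 0.0006 0.0061] dp target-frame [0.0008 0.0006 0.0061] rotvec deg [-0.12  0.02  0.34]
```

Request:
carry_out(
  commands=[
    {"dp": [0.001,0,0.006],"rotation": [0,0,0]},
    {"dp": [0,0.005,0],"rotation": [0,0,0]},
    {"dp": [0,0.01,0],"rotation": [0,0,0]},
    {"dp": [0,0.01,0],"rotation": [0,0,0]},
    {"dp": [0,0.01,0],"rotation": [0,0,0]},
    {"dp": [0,0.01,0],"rotation": [0,0,0]},
    {"dp": [0,0.01,0],"rotation": [0,0,0]},
    {"dp": [0,0,0],"rotation": [0,0,0]},
  ],
)

```text
t: 28.05
eef_pos: [0.5754, 0.0846, 0.0706]
ee_rot: [3.141, -0.0, -1.452]
force: [-0.4, 0.2, -1.2]
width: 0.0005
gripper_force: 0.0
```

Request:
carry_out(
  commands=[
    {"dp": [0,0.008,0],"rotation": [0,0,0]},
    {"dp": [0,0.008,0],"rotation": [0,0,0]},
    {"dp": [0,0.006,0],"rotation": [0,0,0]},
    {"dp": [0,0,0],"rotation": [0,0,0]},
  ],
)

```text
t: 28.55
eef_pos: [0.5537, 0.082, 0.0705]
ee_rot: [3.141, -0.0, -1.453]
force: [-0.5, -0.3, 0.1]
width: 0.0003
gripper_force: 0.0
```

```bash
python3 -c "
from meas import *
meas('green')"
```

```text
green (array([0.4979, 0.0783]), 'yaw(long)', np.float64(5.37), 'rect c', array([0.4933, 0.0778]), array([87.3, 29.9]), 5.04)
28.6 [0.5539 0.082  0.0704] [ 0.8 -0.2  0.1]
```

Request:
carry_out(
  commands=[
    {"dp": [0,0.007,0],"rotation": [0,0,0]},
    {"dp": [0,0.006,0],"rotation": [0,0,0]},
    {"dp": [0,0,0],"rotation": [0,0,0]},
    {"dp": [0,-0.01,0],"rotation": [0,0,0]},
    {"dp": [0,0,-0.05],"rotation": [0,0,0]},
    {"dp": [0,0.02,-0.05],"rotation": [0,0,-10]},
    {"dp": [0,0,0],"rotation": [0,0,-10]},
    {"dp": [0,0,0],"rotation": [0,0,-10]},
  ],
)

```text
t: 29.6
eef_pos: [0.5324, 0.0797, 0.1715]
ee_rot: [-3.14, -0.0, -0.923]
force: [-0.4, -0.4, 0.0]
width: 0.0005
gripper_force: 0.0
```

Request:
carry_out(
  commands=[
    {"dp": [0,0,0],"rotation": [0,0,-10]},
    {"dp": [0,0,0],"rotation": [0,0,-10]},
    {"dp": [0,0,0],"rotation": [0,0,-10]},
    {"dp": [0,0,0],"rotation": [0,0,-10]},
    {"dp": [0,0,0],"rotation": [0,0,-10]},
    {"dp": [0,0,0],"rotation": [0,0,-10]},
    {"dp": [-0.045,0,0],"rotation": [0,0,0]},
    {"dp": [-0.045,0,0],"rotation": [0,0,0]},
  ],
  grip=0.06,
)

```text
t: 30.6
eef_pos: [0.4418, 0.0687, 0.17]
ee_rot: [3.141, 0.001, 0.117]
force: [-0.2, 1.7, 1.4]
width: 0.0601
gripper_force: 0.0
```

Request:
carry_out(
  commands=[
    {"dp": [0,0,0.03],"rotation": [0,0,0]},
    {"dp": [0,0,0.03],"rotation": [0,0,0]},
    {"dp": [0,0,0],"rotation": [0,0,0]},
    {"dp": [0,0,0],"rotation": [0,0,0]},
  ],
)

```text
t: 31.1
eef_pos: [0.4431, 0.0691, 0.1112]
ee_rot: [3.141, -0.001, 0.118]
force: [0.6, 0.2, -0.2]
width: 0.0598
gripper_force: 0.0
```

```bash
python3 -c "
from meas import *
meas('green')
from plan import *
plan(.4393,.0698,.053,6.5)"
```

```text
green (array([0.4878, 0.079 ]), 'yaw(long)', np.float64(1.99), 'rect c', array([0.4839, 0.0774]), array([80.2, 31.4]), 6.34)
31.15 [0.4432 0.0692 0.1115] [ 0.9 -0.2  0.8]
t 31.15 at [0.4432 0.0692 0.1115] rot [-1.7998e+02 -7.0000e-02  6.7800e+00] w 0.0599 F [ 0.9 -0.2  0.8]
dp now-frame [-0.0039 -0.001   0.0585] dp target-frame [-0.0038 -0.001   0.0585] rotvec deg [-0.02 -0.07  0.28]
```

Request:
carry_out(
  commands=[
    {"dp": [-0.0045,-0.001,0.02],"rotation": [0,0,0.3]},
    {"dp": [0,0,0.02],"rotation": [0,0,0]},
    {"dp": [0,0,0.014],"rotation": [0,0,0]},
    {"dp": [0,0,0.004],"rotation": [0,0,0]},
    {"dp": [0,0,0],"rotation": [0,0,0]},
  ],
)

```text
t: 31.78
eef_pos: [0.4381, 0.0695, 0.053]
ee_rot: [-3.141, -0.001, 0.113]
force: [0.8, 0.7, 0.0]
width: 0.06
gripper_force: 0.0
```

Request:
carry_out(
  commands=[
    {"dp": [0,0,0],"rotation": [0,0,0]},
    {"dp": [0,0,0],"rotation": [0,0,0]},
    {"dp": [0,0,0],"rotation": [0,0,0]},
    {"dp": [0,0,0],"rotation": [0,0,0]},
    {"dp": [0,0,0],"rotation": [0,0,0]},
    {"dp": [0,0,0],"rotation": [0,0,0]},
  ],
  grip=0.02,
  force=25,
)

```text
t: 32.52
eef_pos: [0.4377, 0.0693, 0.0525]
ee_rot: [-3.142, -0.0, 0.113]
force: [0.4, -0.3, 1.7]
width: 0.0289
gripper_force: 25.0
```

```bash
python3 -c "
from h import *
im,d=vision.grab_frame('side'); save('s6',cv2.resize(im[200:300,280:410],(780,600)))"
```

```text
(no output)
```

View pics/s6.png

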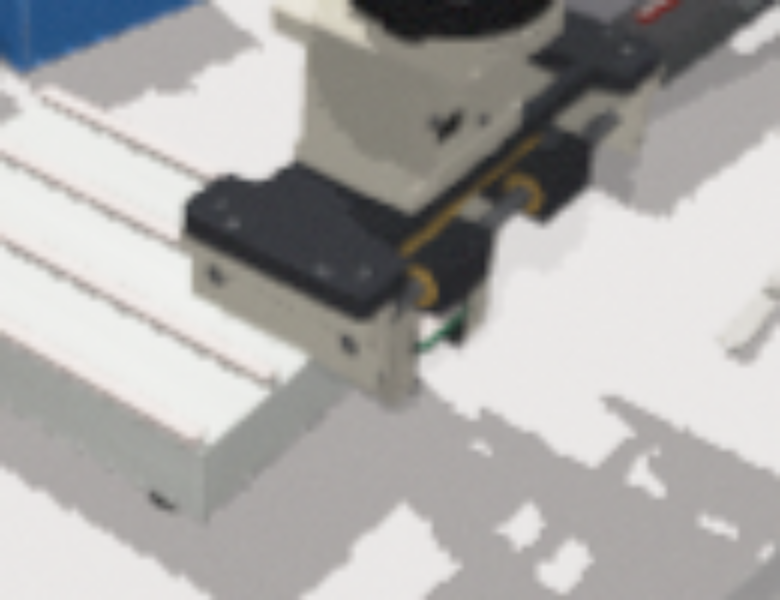

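Request:
carry_out(
  commands=[
    {"dp": [0,0,-0.015],"rotation": [0,0,0]},
    {"dp": [0,0,-0.03],"rotation": [0,0,0]},
    {"dp": [0,0,-0.015],"rotation": [0,0,4.5]},
    {"dp": [-0.007,0.02,0],"rotation": [0,0,0]},
    {"dp": [-0.007,0.032,0],"rotation": [0,0,0]},
    {"dp": [-0.007,0.034,0],"rotation": [0,0,0]},
    {"dp": [-0.007,0.034,0],"rotation": [0,0,0]},
    {"dp": [-0.007,0.034,0],"rotation": [0,0,0]},
  ],
)

```text
t: 33.58
eef_pos: [0.4062, -0.0876, 0.1116]
ee_rot: [3.141, 0.002, 0.035]
force: [0.9, 0.7, 0.8]
width: 0.0293
gripper_force: 25.0
```

Request:
carry_out(
  commands=[
    {"dp": [-0.008,0.034,0],"rotation": [0,0,0]},
    {"dp": [0,0.018,0],"rotation": [0,0,0]},
    {"dp": [0,0,0.03],"rotation": [0,0,0]},
    {"dp": [0,0,0.022],"rotation": [0,0,0]},
    {"dp": [0,0,0.003],"rotation": [0,0,0]},
    {"dp": [0,0,0],"rotation": [0,0,0]},
    {"dp": [0,0,0],"rotation": [0,0,0]},
  ],
)

```text
t: 34.45
eef_pos: [0.4021, -0.1381, 0.0581]
ee_rot: [-3.142, -0.001, 0.035]
force: [0.4, -0.3, -1.3]
width: 0.0294
gripper_force: 25.0
```

```bash
python3 -c "
from m2 import *
plan(.402,-.1383,.0545,2)
m2('green',.052,'s7')"
```

```text
t 34.45 at [ 0.4021 -0.1381  0.0581] rot [-1.8e+02 -7.0e-02  2.0e+00] w 0.0294 F [ 0.4 -0.3 -1.3]
dp now-frame [-0.0001  0.0002  0.0036] dp target-frame [-0.0001  0.0002  0.0036] rotvec deg [-0.   -0.07 -0.  ]
side green (array([ 0.3905, -0.1384]), 'yaw(long)', np.float64(-86.43), 'rect c', array([ 0.3904, -0.1395]), array([ 3.7, 20. ]), 1.74)
side disc [ 0.5592 -0.173 ]
top green (array([ 0.4635, -0.138 ]), 'yaw(long)', np.float64(2.06), 'rect c', array([ 0.463 , -0.1381]), array([56.1, 27.6]), 0.91)
top disc [ 0.5583 -0.1755]
```

Request:
carry_out(
  commands=[
    {"dp": [0,0,0.0036],"rotation": [0,0,0]},
    {"dp": [0,0,0],"rotation": [0,0,0]},
    {"dp": [0.008,0,0],"rotation": [0,0,0]},
    {"dp": [0.008,0,0],"rotation": [0,0,0]},
    {"dp": [0.006,0,0],"rotation": [0,0,0]},
    {"dp": [0.006,0,0],"rotation": [0,0,0]},
    {"dp": [0,0,0],"rotation": [0,0,0]},
  ],
)

```text
t: 35.42
eef_pos: [0.4301, -0.1371, 0.0538]
ee_rot: [3.142, 0.0, 0.034]
force: [-0.0, -0.2, -0.5]
width: 0.0294
gripper_force: 25.0
```

```bash
python3 plan.py .43 -.1373 .0545 2
```

```text
t 35.42 at [ 0.4301 -0.1371  0.0538] rot [180.     0.     1.97] w 0.0294 F [-0.  -0.2 -0.5]
dp now-frame [-0.0002  0.0002 -0.0007] dp target-frame [-0.0002  0.0002 -0.0007] rotvec deg [ 0.    0.   -0.03]
```

Request:
carry_out(
  commands=[
    {"dp": [0.004,0,-0.0005],"rotation": [0,0,0]},
    {"dp": [0.009,0,0],"rotation": [0,0,0]},
    {"dp": [0.009,0,0],"rotation": [0,0,0]},
    {"dp": [0.009,0,0],"rotation": [0,0,0]},
    {"dp": [0.009,0,0],"rotation": [0,0,0]},
    {"dp": [0.009,0,0],"rotation": [0,0,0]},
    {"dp": [0.006,0,0],"rotation": [0,0,0]},
    {"dp": [0,0,0],"rotation": [0,0,0]},
  ],
)

```text
t: 36.42
eef_pos: [0.485, -0.1352, 0.0542]
ee_rot: [3.142, 0.0, 0.034]
force: [0.2, -0.5, -1.2]
width: 0.0292
gripper_force: 25.0
```

Request:
carry_out(
  commands=[
    {"dp": [0,0,0],"rotation": [0,0,0]},
    {"dp": [0,0,0],"rotation": [0,0,0]},
    {"dp": [0,0,0],"rotation": [0,0,0]},
    {"dp": [-0.01,0,0],"rotation": [0,0,0]},
    {"dp": [-0.015,0,0],"rotation": [0,0,0]},
    {"dp": [-0.015,0,0],"rotation": [0,0,0]},
  ],
  grip=0.045,
)

```text
t: 37.17
eef_pos: [0.443, -0.1367, 0.0543]
ee_rot: [-3.142, 0.0, 0.034]
force: [0.4, 0.2, 0.5]
width: 0.0452
gripper_force: 0.0
```

Request:
carry_out(
  commands=[
    {"dp": [0,0,0],"rotation": [0,0,0]},
    {"dp": [0,0,0],"rotation": [0,0,0]},
    {"dp": [0,0,0],"rotation": [0,0,0]},
    {"dp": [0,0,0],"rotation": [0,0,0]},
    {"dp": [0,0,0],"rotation": [0,0,0]},
    {"dp": [0,0,0],"rotation": [0,0,0]},
  ],
  grip=0.0,
)

```text
t: 37.92
eef_pos: [0.4447, -0.1366, 0.0543]
ee_rot: [3.142, 0.0, 0.034]
force: [0.7, 0.4, 0.1]
width: 0.0
gripper_force: 0.0
```

Request:
carry_out(
  commands=[
    {"dp": [0.008,0,0.002],"rotation": [0,0,0]},
    {"dp": [0.01,0,0],"rotation": [0,0,0]},
    {"dp": [0.01,0,0],"rotation": [0,0,0]},
    {"dp": [0.008,0,0],"rotation": [0,0,0]},
    {"dp": [0,0,0],"rotation": [0,0,0]},
  ],
)

```text
t: 38.55
eef_pos: [0.4813, -0.1354, 0.0522]
ee_rot: [3.142, -0.0, 0.034]
force: [-0.5, 0.4, 0.4]
width: 0.0005
gripper_force: 0.0
```

Request:
carry_out(
  commands=[
    {"dp": [0.005,0,0],"rotation": [0,0,0]},
    {"dp": [0.003,0,0],"rotation": [0,0,0]},
    {"dp": [0.0015,0,0],"rotation": [0,0,0]},
    {"dp": [0,0,0],"rotation": [0,0,0]},
  ],
)

```text
t: 39.05
eef_pos: [0.4892, -0.1352, 0.0521]
ee_rot: [-3.142, 0.002, 0.034]
force: [-4.5, 0.4, 1.8]
width: 0.0002
gripper_force: 1.9
```

Request:
carry_out(
  commands=[
    {"dp": [0.002,0,0],"rotation": [0,0,0]},
    {"dp": [0,0,0],"rotation": [0,0,0]},
  ],
)

```text
t: 39.3
eef_pos: [0.4893, -0.1352, 0.0518]
ee_rot: [-3.142, 0.005, 0.034]
force: [-10.2, 0.8, 6.4]
width: 0.0007
gripper_force: 4.6
```

Request:
carry_out(
  commands=[
    {"dp": [-0.015,0,0],"rotation": [0,0,0]},
    {"dp": [-0.03,0,0],"rotation": [0,0,0]},
    {"dp": [0,0,-0.05],"rotation": [0,0,0]},
    {"dp": [0,0,-0.05],"rotation": [0,0,0]},
    {"dp": [0.012,0.048,0],"rotation": [0,0,0]},
    {"dp": [0.012,0.048,0],"rotation": [0,0,0]},
    {"dp": [0.012,0.048,0],"rotation": [0,0,0]},
    {"dp": [0.012,0.048,0],"rotation": [0,0,0]},
  ],
  grip=0.05,
)

```text
t: 40.3
eef_pos: [0.5023, -0.3284, 0.1527]
ee_rot: [3.141, -0.002, 0.035]
force: [1.2, 0.7, -0.7]
width: 0.05
gripper_force: 0.0
```

```bash
python3 - <<'E'
from m2 import *
plan(.5003,-.3262,.091,2)
im,d=vision.grab_frame('side'); P=cloud('side',d); v=P[150:260,300:460]
save('s8',cv2.resize(im[150:280,300:460],(780,600)))
im,d=vision.grab_frame('top')
for n in('top','side'):
  for r in vision.trace('tape',n)[:2]: print(n,r['score'],np.round(r['position']),onplane(n,r['position'][1],r['position'][0],.018))
E
```

```text
t 40.3 at [ 0.5023 -0.3284  0.1527] rot [ 1.7996e+02 -1.2000e-01  1.9800e+00] w 0.05 F [ 1.2  0.7 -0.7]
dp now-frame [-0.002  -0.0023  0.0617] dp target-frame [-0.0019 -0.0023  0.0617] rotvec deg [ 0.04 -0.12 -0.02]
top 0.56 [263. 231.] [0.42362791 0.28523046 0.018     ]
side 0.59 [321. 285.] [0.41263996 0.2835127  0.018     ]
```

View pics/s8.png

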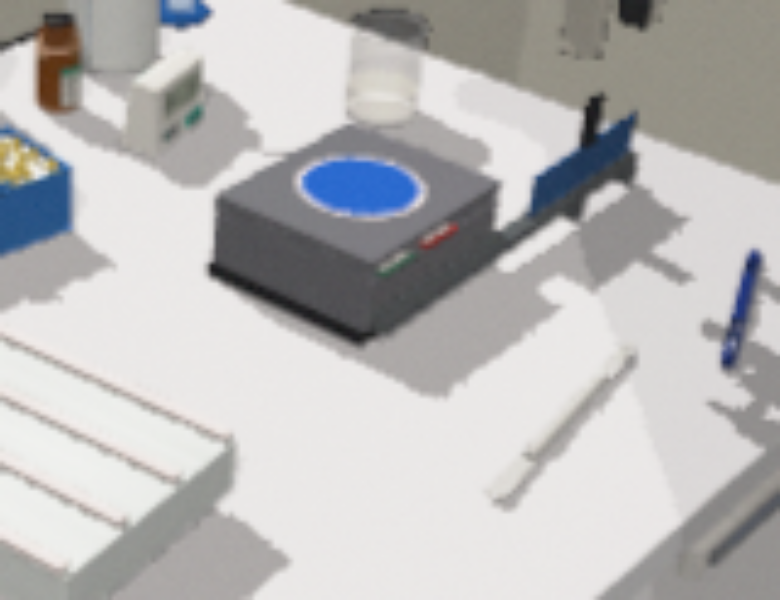

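Request:
carry_out(
  commands=[
    {"dp": [-0.001,-0.002,0.03],"rotation": [0,0,0]},
    {"dp": [0,0,0.025],"rotation": [0,0,0]},
    {"dp": [0,0,0.0065],"rotation": [0,0,0]},
    {"dp": [0,0,0],"rotation": [0,0,0]},
  ],
)

```text
t: 41.0
eef_pos: [0.5008, -0.3243, 0.0913]
ee_rot: [3.141, -0.0, 0.035]
force: [0.6, -0.8, 0.0]
width: 0.0501
gripper_force: 0.0
```

Request:
carry_out(
  commands=[
    {"dp": [0,0,0],"rotation": [0,0,0]},
    {"dp": [0,0,0],"rotation": [0,0,0]},
    {"dp": [0,0,0],"rotation": [0,0,0]},
    {"dp": [0,0,0],"rotation": [0,0,0]},
    {"dp": [0,0,0],"rotation": [0,0,0]},
    {"dp": [0,0,0],"rotation": [0,0,0]},
  ],
  grip=0.005,
  force=15,
)

```text
t: 41.75
eef_pos: [0.5007, -0.3249, 0.0911]
ee_rot: [3.141, -0.0, 0.034]
force: [-0.8, -0.6, 2.8]
width: 0.0156
gripper_force: 15.0
```

Request:
carry_out(
  commands=[
    {"dp": [0,-0.01,0],"rotation": [0,0,0]},
    {"dp": [0,-0.02,0],"rotation": [0,0,0]},
    {"dp": [0,-0.02,0],"rotation": [0,0,0]},
    {"dp": [0,-0.02,0],"rotation": [0,0,0]},
    {"dp": [0,-0.02,0],"rotation": [0,0,0]},
    {"dp": [0,-0.02,0],"rotation": [0,0,0]},
    {"dp": [0,-0.02,0],"rotation": [0,0,0]},
    {"dp": [0,-0.008,0],"rotation": [0,0,0]},
  ],
)

```text
t: 42.75
eef_pos: [0.4957, -0.1851, 0.0911]
ee_rot: [-3.141, 0.0, 0.036]
force: [-1.7, -1.9, 5.5]
width: 0.0161
gripper_force: 15.0
```

Request:
carry_out(
  commands=[
    {"dp": [0,-0.006,0],"rotation": [0,0,0]},
    {"dp": [0,-0.003,0],"rotation": [0,0,0]},
    {"dp": [0,-0.002,0],"rotation": [0,0,0]},
    {"dp": [0,0,0],"rotation": [0,0,0]},
  ],
)

```text
t: 43.25
eef_pos: [0.4954, -0.1757, 0.091]
ee_rot: [3.141, 0.0, 0.035]
force: [-1.7, -2.6, 6.2]
width: 0.0158
gripper_force: 15.0
```

Request:
carry_out(
  commands=[
    {"dp": [0,-0.0015,0],"rotation": [0,0,0]},
    {"dp": [0,-0.0015,0],"rotation": [0,0,0]},
    {"dp": [0,0,0],"rotation": [0,0,0]},
  ],
)

```text
t: 43.62
eef_pos: [0.4953, -0.1752, 0.0911]
ee_rot: [3.138, 0.001, 0.035]
force: [0.6, -21.6, 0.1]
width: 0.016
gripper_force: 15.0
```

Request:
carry_out(
  commands=[
    {"dp": [0,-0.001,0],"rotation": [0,0,0]},
    {"dp": [0,0,0],"rotation": [0,0,0]},
    {"dp": [0,0,0],"rotation": [0,0,0]},
  ],
)

```text
t: 44.0
eef_pos: [0.4953, -0.1751, 0.0911]
ee_rot: [3.137, 0.001, 0.035]
force: [1.6, -27.8, -0.8]
width: 0.0161
gripper_force: 15.0
```

Request:
carry_out(
  commands=[
    {"dp": [0,0.003,0],"rotation": [0,0,0]},
    {"dp": [0,0,0],"rotation": [0,0,0]},
  ],
)

```text
t: 44.25
eef_pos: [0.4953, -0.1756, 0.091]
ee_rot: [3.141, 0.0, 0.034]
force: [-0.9, -8.0, 5.3]
width: 0.0155
gripper_force: 15.0
```

Request:
carry_out(
  commands=[
    {"dp": [0,0,0],"rotation": [0,0,0]},
    {"dp": [0,0,0],"rotation": [0,0,0]},
    {"dp": [0,0,0],"rotation": [0,0,0]},
    {"dp": [0,0,0],"rotation": [0,0,0]},
    {"dp": [0,0,-0.04],"rotation": [0,0,0]},
    {"dp": [0,0,-0.05],"rotation": [0,0,0]},
    {"dp": [0,0,-0.03],"rotation": [0,0,0]},
  ],
  grip=0.0876,
)

```text
t: 45.12
eef_pos: [0.4962, -0.1749, 0.2133]
ee_rot: [3.141, -0.003, 0.035]
force: [0.9, -0.1, 0.2]
width: 0.0799
gripper_force: 0.0
```

Request:
carry_out(
  commands=[
    {"dp": [-0.007,-0.055,0],"rotation": [0,0,0]},
    {"dp": [-0.007,-0.055,0],"rotation": [0,0,0]},
    {"dp": [-0.007,-0.055,0],"rotation": [0,0,0]},
    {"dp": [-0.007,-0.055,0],"rotation": [0,0,0]},
    {"dp": [-0.007,-0.055,0],"rotation": [0,0,0]},
    {"dp": [-0.007,-0.055,0],"rotation": [0,0,0]},
    {"dp": [0,0,0],"rotation": [0,0,0]},
  ],
)

```text
t: 46.0
eef_pos: [0.4417, 0.1567, 0.211]
ee_rot: [-3.141, -0.0, 0.039]
force: [-0.9, 0.9, -0.3]
width: 0.0872
gripper_force: 0.0
```

```bash
cat > tp.py <<'E'
from m2 import *
def tape(zt=.018,cams=('top','side'),zr=(.012,.024),reg=None):
    for n in cams:
        im,d=vision.grab_frame(n)
        for r in vision.trace('tape',n)[:1]:
            P=cloud(n,d); m=r['pixels']&(P[...,2]>zr[0])&(P[...,2]<zr[1])
            u=np.argwhere(m); Q=np.array([onplane(n,c,rw,zt) for rw,c in u])[:,:2]
            (c,_,_)=cv2.fitEllipse(cv2.convexHull(np.float32(Q)*1000))if 0 else (None,0,0)
            cc,rad=cv2.minEnclosingCircle(np.float32(Q)*1000)
            print(n,round(r['score'],2),np.round(r['position']),'mean',np.round(Q.mean(0),4),'circ',np.round(cc,1),round(rad,1),m.sum())
        save('tp_'+n,im)
E
python3 - <<'E'
from tp import *
tape(); plan(.42,.285,.1,2)
P=cloud('side',vision.grab_frame('side')[1])
E
```

```text
side 0.87 [322. 283.] mean [0.42   0.2785] circ [421.7 279.2] 32.3 583
t 46.2 at [0.4421 0.1528 0.2107] rot [1.7999e+02 2.0000e-02 1.9400e+00] w 0.0877 F [ 0.2 -0.2  0.5]
dp now-frame [-0.0175 -0.1329  0.1107] dp target-frame [-0.0174 -0.1329  0.1107] rotvec deg [ 0.01  0.02 -0.06]
```

Request:
carry_out(
  commands=[
    {"dp": [-0.0055,-0.042,0],"rotation": [0,0,0]},
    {"dp": [-0.0055,-0.042,0],"rotation": [0,0,0]},
    {"dp": [-0.0055,-0.042,0],"rotation": [0,0,0]},
    {"dp": [0,0,0.05],"rotation": [0,0,0]},
    {"dp": [0,0,0.04],"rotation": [0,0,0]},
    {"dp": [0,0,0.04],"rotation": [0,0,0]},
    {"dp": [0,0,0],"rotation": [0,0,0]},
    {"dp": [0,0,0],"rotation": [0,0,0]},
  ],
)

```text
t: 47.25
eef_pos: [0.4224, 0.2789, 0.0821]
ee_rot: [-3.141, -0.001, 0.034]
force: [0.3, 1.2, 0.2]
width: 0.0875
gripper_force: 0.0
```

```bash
python3 - <<'E'
from m2 import *
plan(.4215,.2785,.0300,2)
im,d=vision.grab_frame('side'); save('s9',cv2.resize(im[240:390,200:360],(640,600)))
E
```

```text
t 47.25 at [0.4224 0.2789 0.0821] rot [-1.7996e+02 -6.0000e-02  1.9300e+00] w 0.0875 F [0.3 1.2 0.2]
dp now-frame [-0.0009  0.0004  0.0521] dp target-frame [-0.0009  0.0003  0.0521] rotvec deg [-0.04 -0.06 -0.07]
```

View pics/s9.png

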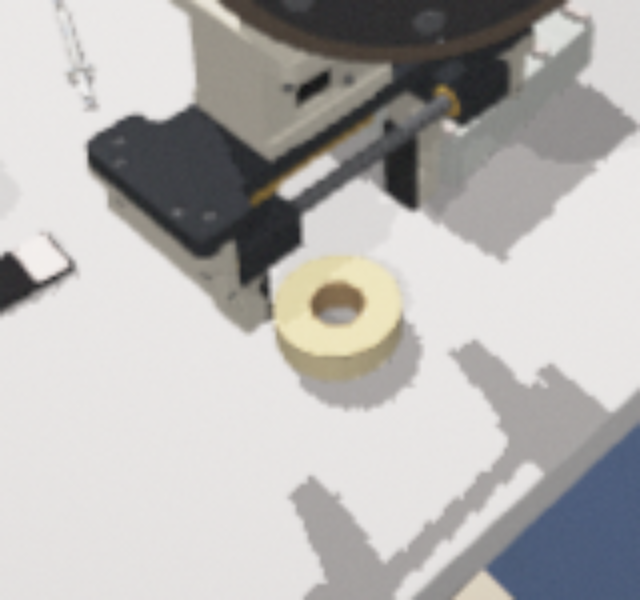

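Request:
carry_out(
  commands=[
    {"dp": [-0.001,0,0.02],"rotation": [0,0,0]},
    {"dp": [0,0,0.02],"rotation": [0,0,0]},
    {"dp": [0,0,0.012],"rotation": [0,0,0]},
    {"dp": [0,0,0],"rotation": [0,0,0]},
  ],
)

```text
t: 47.8
eef_pos: [0.4205, 0.2789, 0.0292]
ee_rot: [-3.142, -0.0, 0.034]
force: [-0.3, 0.4, -0.6]
width: 0.0876
gripper_force: 0.0
```

Request:
carry_out(
  commands=[
    {"dp": [0,0,0],"rotation": [0,0,0]},
    {"dp": [0,0,0],"rotation": [0,0,0]},
    {"dp": [0,0,0],"rotation": [0,0,0]},
    {"dp": [0,0,0],"rotation": [0,0,0]},
    {"dp": [0,0,0],"rotation": [0,0,0]},
  ],
  grip=0.05,
  force=20,
)

```text
t: 48.42
eef_pos: [0.4205, 0.2789, 0.0292]
ee_rot: [-3.141, -0.0, 0.035]
force: [-2.5, -1.1, 5.9]
width: 0.0612
gripper_force: 20.0
```

Request:
carry_out(
  commands=[
    {"dp": [0,0,-0.02],"rotation": [0,0,0]},
    {"dp": [0,0,-0.05],"rotation": [0,0,0]},
    {"dp": [0,0,-0.05],"rotation": [0,0,0]},
    {"dp": [0,0,-0.04],"rotation": [0,0,0]},
    {"dp": [0,0,0],"rotation": [0,0,0]},
  ],
)

```text
t: 49.05
eef_pos: [0.4216, 0.2802, 0.1922]
ee_rot: [-3.136, -0.004, 0.035]
force: [1.0, 0.7, -1.8]
width: 0.0616
gripper_force: 20.0
```

```bash
python3 - <<'E'
from tp import *
plan(.5588,-.1744,.2,2)
s=readout.get_state(); print(s['eef_pos'])
zt=s['eef_pos'][2]-.012
tape(zt,zr=(zt-.008,zt+.008))
im,d=vision.grab_frame('side'); save('s10',cv2.resize(im[180:370,200:400],(630,600)))
E
```

```text
t 49.05 at [0.4216 0.2802 0.1922] rot [-179.71   -0.25    1.99] w 0.0616 F [ 1.   0.7 -1.8]
dp now-frame [ 0.1214  0.4591 -0.0097] dp target-frame [ 0.1213  0.4592 -0.0078] rotvec deg [-0.29 -0.25 -0.01]
[0.42155096 0.28024856 0.1921569 ]
top 0.56 [274. 226.] mean [0.4096 0.2644] circ [411.5 264.8] 11.3 32
side 0.84 [259. 283.] mean [0.4078 0.2808] circ [415.6 282.8] 31.9 428
```

View pics/s10.png

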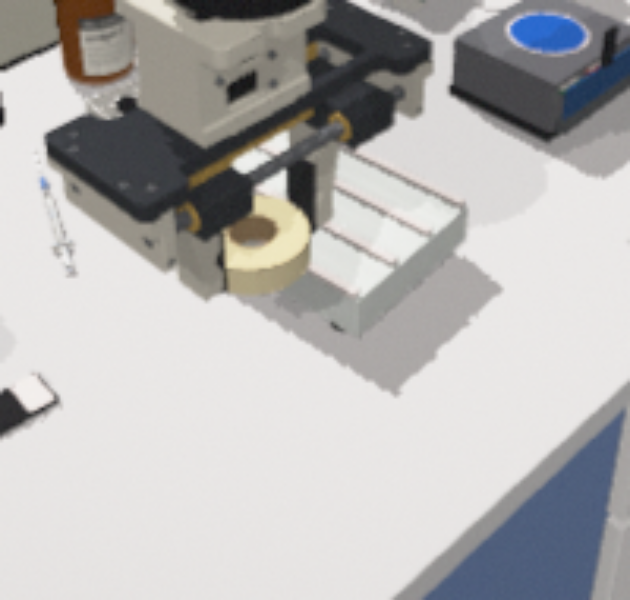

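Request:
carry_out(
  commands=[
    {"dp": [0.008,0.03,0],"rotation": [0,0,0]},
    {"dp": [0.0135,0.051,0],"rotation": [0,0,0]},
    {"dp": [0.0135,0.051,0],"rotation": [0,0,0]},
    {"dp": [0.0135,0.051,0],"rotation": [0,0,0]},
    {"dp": [0.0135,0.051,0],"rotation": [0,0,0]},
    {"dp": [0.0135,0.051,0],"rotation": [0,0,0]},
    {"dp": [0.0135,0.051,0],"rotation": [0,0,0]},
    {"dp": [0.0135,0.051,0],"rotation": [0,0,0]},
  ],
)

```text
t: 50.3
eef_pos: [0.536, -0.1063, 0.1876]
ee_rot: [3.141, 0.002, 0.034]
force: [1.2, 0.6, -0.3]
width: 0.0615
gripper_force: 20.0
```

Request:
carry_out(
  commands=[
    {"dp": [0.0135,0.051,0],"rotation": [0,0,0]},
    {"dp": [0.005,0.021,0],"rotation": [0,0,0]},
    {"dp": [0,0,0.03],"rotation": [0,0,0]},
    {"dp": [0,0,0.03],"rotation": [0,0,0]},
    {"dp": [0,0,0],"rotation": [0,0,0]},
    {"dp": [0,0,0],"rotation": [0,0,0]},
  ],
)

```text
t: 51.05
eef_pos: [0.5575, -0.1758, 0.1292]
ee_rot: [3.141, 0.0, 0.035]
force: [0.7, 1.1, -0.8]
width: 0.0612
gripper_force: 20.0
```

```bash
python3 plan.py .558 -.1742 .0887 2
```

```text
t 51.05 at [ 0.5575 -0.1758  0.1292] rot [1.7997e+02 2.0000e-02 2.0000e+00] w 0.0612 F [ 0.7  1.1 -0.8]
dp now-frame [ 0.0006 -0.0016  0.0405] dp target-frame [ 0.0006 -0.0016  0.0405] rotvec deg [0.03 0.02 0.  ]
```

Request:
carry_out(
  commands=[
    {"dp": [0.0005,-0.0015,0.02],"rotation": [0,0,0]},
    {"dp": [0,0,0.012],"rotation": [0,0,0]},
    {"dp": [0,0,0.006],"rotation": [0,0,0]},
    {"dp": [0,0,0],"rotation": [0,0,0]},
    {"dp": [0,0,0],"rotation": [0,0,0]},
  ],
)

```text
t: 51.68
eef_pos: [0.5579, -0.1743, 0.0915]
ee_rot: [3.141, -0.001, 0.035]
force: [-0.3, -0.7, -0.2]
width: 0.0612
gripper_force: 20.0
```

Request:
carry_out(
  commands=[
    {"dp": [0,0,0.0015],"rotation": [0,0,0]},
    {"dp": [0,0,0.001],"rotation": [0,0,0]},
    {"dp": [0,0,0],"rotation": [0,0,0]},
  ],
)

```text
t: 52.05
eef_pos: [0.5576, -0.1743, 0.0888]
ee_rot: [3.141, -0.0, 0.035]
force: [-1.1, 0.0, 4.2]
width: 0.0615
gripper_force: 20.0
```

Touching down. I'll release, lift and check.

Request:
carry_out(
  commands=[
    {"dp": [0,0,0],"rotation": [0,0,0]},
    {"dp": [0,0,0],"rotation": [0,0,0]},
    {"dp": [0,0,0],"rotation": [0,0,0]},
    {"dp": [0,0,-0.02],"rotation": [0,0,0]},
    {"dp": [0,0,-0.05],"rotation": [0,0,0]},
    {"dp": [0,0,-0.05],"rotation": [0,0,0]},
    {"dp": [0,0,-0.05],"rotation": [0,0,0]},
  ],
  grip=0.085,
)

```text
t: 52.92
eef_pos: [0.5572, -0.1743, 0.2599]
ee_rot: [-3.142, 0.0, 0.034]
force: [1.6, 0.2, 0.3]
width: 0.0852
gripper_force: 0.0
```

Request:
carry_out(
  commands=[
    {"dp": [-0.02,-0.05,0],"rotation": [0,0,0]},
    {"dp": [-0.02,-0.055,0],"rotation": [0,0,0]},
    {"dp": [-0.02,-0.055,0],"rotation": [0,0,0]},
    {"dp": [-0.02,-0.055,0],"rotation": [0,0,0]},
    {"dp": [-0.02,-0.055,0],"rotation": [0,0,0]},
    {"dp": [0,0,0],"rotation": [0,0,0]},
  ],
)

```text
t: 53.68
eef_pos: [0.4472, 0.0953, 0.2587]
ee_rot: [-3.141, -0.001, 0.04]
force: [0.1, 0.4, 0.1]
width: 0.0848
gripper_force: 0.0
```

```bash
python3 - <<'E'
from tp import *
tape(.0775,zr=(.070,.085))
a=cv2.imread('pics/tp_side.png')[150:250,330:460];b=cv2.imread('pics/tp_top.png')[190:260,340:440]
cv2.imwrite('pics/fin.png',np.hstack([cv2.resize(a,(440,340),interpolation=2),cv2.resize(b,(360,340),interpolation=2)]))
print(readout.get_state()['t'])
E
```

```text
side 0.78 [188. 373.] mean [ 0.5555 -0.167 ] circ [ 556.6 -167.3] 36.6 215
53.875
```

View pics/fin.png

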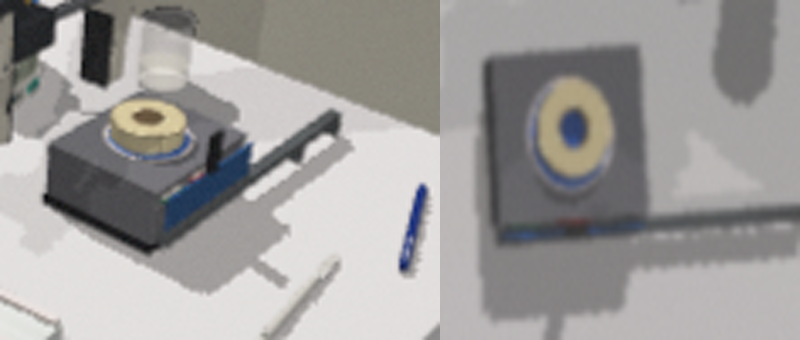

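```bash
python3 - <<'E'
from m import *
A=(.46,.64,-.28,-.08)
for n in('top','side'):
    im=cv2.imread(f'pics/tp_{n}.png')[...,::-1]
    b=rect(n,im,.0775,*A).astype(int); m=((b[...,0]>b[...,2]*1.25)&(b[...,0]>110)).astype(np.uint8)
    k,l,st,ce=cv2.connectedComponentsWithStats(m); i=1+st[1:,4].argmax()
    c,_=cv2.findContours((l==i).astype(np.uint8),0,1)[:2]; c=max(c,key=len)
    e=cv2.fitEllipse(cv2.convexHull(c)); x,y=e[0]; bx=st[i]
    print(n,'ellipse',A[1]-y*.0005,A[3]-x*.0005,np.array(e[1])/2,'bbox mid',A[1]-(bx[1]+bx[3]/2)*.0005,A[3]-(bx[0]+bx[2]/2)*.0005,bx[2:4]/2)
E
```

```text
top ellipse 0.5617419052124024 -0.17606695556640625 [57.43136597 60.83610535] bbox mid 0.562 -0.1765 [60. 59.]
side ellipse 0.5541108551025391 -0.16291691589355467 [64.12093353 88.04582214] bbox mid 0.55375 -0.163 [82.  74.5]
```

The tape sits about 3.5 mm behind the disc's centre. I'll nudge it forward.

Request:
carry_out(
  commands=[
    {"dp": [0.02,0.055,0],"rotation": [0,0,0]},
    {"dp": [0.02,0.055,0],"rotation": [0,0,0]},
    {"dp": [0.02,0.055,0],"rotation": [0,0,0]},
    {"dp": [0.02,0.055,0],"rotation": [0,0,0]},
    {"dp": [0.02,0.05,0],"rotation": [0,0,0]},
    {"dp": [0,0,0.05],"rotation": [0,0,0]},
    {"dp": [0,0,0],"rotation": [0,0,0]},
    {"dp": [0,0,0],"rotation": [0,0,0]},
  ],
)

```text
t: 54.88
eef_pos: [0.5578, -0.1752, 0.2096]
ee_rot: [3.141, -0.0, 0.034]
force: [0.1, 0.2, 0.5]
width: 0.085
gripper_force: 0.0
```

```bash
python3 plan.py .5577 -.1743 .0895 2
```

```text
t 54.88 at [ 0.5578 -0.1752  0.2096] rot [ 1.7995e+02 -2.0000e-02  1.9400e+00] w 0.085 F [0.1 0.2 0.5]
dp now-frame [-1.000e-04 -1.000e-03  1.201e-01] dp target-frame [-1.000e-04 -9.000e-04  1.201e-01] rotvec deg [ 0.05 -0.02 -0.06]
```

Request:
carry_out(
  commands=[
    {"dp": [0,0,0.05],"rotation": [0,0,0]},
    {"dp": [0,0,0.04],"rotation": [0,0,0]},
    {"dp": [0,0,0.022],"rotation": [0,0,0]},
    {"dp": [0,0,0.008],"rotation": [0,0,0]},
    {"dp": [0,0,0],"rotation": [0,0,0]},
    {"dp": [0,0,0],"rotation": [0,0,0]},
  ],
)

```text
t: 55.62
eef_pos: [0.5587, -0.1742, 0.0901]
ee_rot: [3.141, -0.003, 0.035]
force: [-0.0, 0.4, 1.2]
width: 0.0852
gripper_force: 0.0
```

Request:
carry_out(
  commands=[
    {"dp": [0,0,0],"rotation": [0,0,0]},
    {"dp": [0,0,0],"rotation": [0,0,0]},
    {"dp": [0,0,0],"rotation": [0,0,0]},
    {"dp": [0,0,0],"rotation": [0,0,0]},
    {"dp": [0,0,-0.002],"rotation": [0,0,0]},
    {"dp": [-0.0035,0,0],"rotation": [0,0,0]},
    {"dp": [0,0,0.002],"rotation": [0,0,0]},
    {"dp": [0,0,0],"rotation": [0,0,0]},
  ],
  grip=0.05,
  force=15,
)

```text
t: 56.62
eef_pos: [0.5537, -0.1744, 0.0886]
ee_rot: [3.142, 0.0, 0.034]
force: [-2.4, 1.2, 4.7]
width: 0.0615
gripper_force: 15.0
```

Request:
carry_out(
  commands=[
    {"dp": [0,0,0],"rotation": [0,0,0]},
    {"dp": [0,0,0],"rotation": [0,0,0]},
    {"dp": [0,0,0],"rotation": [0,0,0]},
    {"dp": [0,0,-0.02],"rotation": [0,0,0]},
    {"dp": [0,0,-0.05],"rotation": [0,0,0]},
    {"dp": [0,0,-0.05],"rotation": [0,0,0]},
    {"dp": [0,0,-0.05],"rotation": [0,0,0]},
  ],
  grip=0.085,
)

```text
t: 57.5
eef_pos: [0.5538, -0.1744, 0.2599]
ee_rot: [-3.142, -0.0, 0.034]
force: [1.5, -0.1, -0.2]
width: 0.0849
gripper_force: 0.0
```

Request:
carry_out(
  commands=[
    {"dp": [-0.02,-0.05,0],"rotation": [0,0,0]},
    {"dp": [-0.02,-0.055,0],"rotation": [0,0,0]},
    {"dp": [-0.02,-0.055,0],"rotation": [0,0,0]},
    {"dp": [-0.02,-0.055,0],"rotation": [0,0,0]},
    {"dp": [-0.02,-0.055,0],"rotation": [0,0,0]},
    {"dp": [0,0,0],"rotation": [0,0,0]},
    {"dp": [0,0,0],"rotation": [0,0,0]},
  ],
)

```text
t: 58.38
eef_pos: [0.4447, 0.0923, 0.2585]
ee_rot: [-3.141, -0.0, 0.036]
force: [0.4, -0.9, -0.3]
width: 0.0849
gripper_force: 0.0
```

```bash
python3 - <<'E'
from m import *
A=(.46,.64,-.28,-.08)
im,d=vision.grab_frame('top'); n='top'
b=rect(n,im,.0775,*A).astype(int); m=((b[...,0]>b[...,2]*1.25)&(b[...,0]>110)).astype(np.uint8)
k,l,st,ce=cv2.connectedComponentsWithStats(m); i=1+st[1:,4].argmax(); bx=st[i]
print('bbox mid',A[1]-(bx[1]+bx[3]/2)*.0005,A[3]-(bx[0]+bx[2]/2)*.0005,bx[2:4]/2)
P=cloud('side',vision.grab_frame('side')[1]); k=(P[...,0]>.48)&(P[...,0]<.505)&(P[...,2]>.065)&(P[...,2]<.1)&(P[...,1]<-.1)&(P[...,1]>-.4); print('tab',np.round(np.nanmean(P[k],0),4),k.sum())
E
```

```text
bbox mid 0.55625 -0.1765 [60.  57.5]
tab [ 0.4939 -0.1724  0.0782] 37
```

```bash
python3 -c "
from station import arm; print(arm.job_done())"
```

```text
the job is handed in; nothing more can be done
None
```

The job is handed in: the red plate is home in the middle slot and the green in the left slot, the shutter was pushed shut to its stop, and the tape lies flat on the disc, about 2 mm off centre by the top camera.

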